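# Load the filter feeder and advance it by one

### The arm

A 6-joint arm with a two-finger parallel gripper is mounted at the origin on the work surface. World frame = base frame: x ahead of the robot, y to its left, z up, the work surface at z = 0. Lengths are in m, angles in rad, forces in N, time in s.
With the tool pointing down it reaches from about 0.15 to 0.775 m from the base axis. Payload 6.1 kg.
Tool frame: the origin (TCP) lies midway between the tips of the shut fingers; the grasp point (between the pads) lies 19 mm behind it (manip.tcp_to_grasp is the distance from the TCP to the grasp point, in m); z points along the fingers, y is the line along which they close (so a half turn about z gives the same grasp; the last joint's range is limited). The gripper opens to 85 mm and grips with 20 to 120 N. Pads are 22 mm wide; open, the fingers measure 114 mm over their backs; the gripper's body (76 mm by 85 mm) begins 54 mm behind the grasp point. The pads swing forward as they close: fully open they stand 13 mm farther back than shut.
Start: joints at [1.163, 0.126, -0.04, 1.405, 0, 1.571], TCP at [0.208, 0.482, 0.195] pointing down, gripper open.
Joint ranges: [-2.72, 2.72], [-0.95, 1.95], [-1.27, 1.35], [-1.78, 2.02], [-1.46, 1.47], [-3.14, 3.14]. Speed limits (rad/s): [2.39, 2.39, 3.01, 3.14, 3.14, 3.14].

### API

Orientations are given as a unit quaternion [x, y, z, w].
In Python, from cell import manip, capture gives the robot as it stands. The module is installed in compiled form; this text tells all that it offers.
- The arm moves only by the tool carry_out, never from a script. Its argument "moves" is a list of rows, each an object of numbers: "x", "y", "z": the shift along the tool's x, y, z in units of 60 mm (1.0 is 60 mm); "ax", "ay", "az": the turn, a rotation vector about the tool's x, y, z in units of 8 degrees (1.0 is 8 degrees); "fingers": the finger opening in mm, from 0 to 85.4. In form: [{"x": .., "y": .., "z": .., "ax": .., "ay": .., "az": .., "fingers": ..}, ...]. A call has 1 to 5 rows; each row shifts and turns the commanded pose from where the row before left it, along the tool's axes as they then stand; what a row does not reach is not made up. A row lasts 1/8 s, in which the tool goes at most 62.5 mm and 10.7 degrees, less where a joint would pass 70% of its speed; a pose out of reach is approached as far as the arm can. A call is refused whole if a number of a shift passes 1 or a number of a turn 1, either way. A call with a gripper value outside its range is refused whole. The fingers move at their own pace and stop on an object; the grip force is fixed at half the most. Time passes only in rows, so rows that do not move let the fingers close. It gives the time, the measured TCP pose, the force, the opening and the grip force at its end, in the units of the state.
- manip.read_state(): the state, without advancing time (a new reading comes with each control period).
- capture(name): name is "side" or "top" or "wrist"; returns a dict with "img" (420x560x3 uint8, red, green, blue), "mtx" (3x3 intrinsics, pixels), "pose" (4x4, takes a point from camera to world coordinates). Camera axes: x right, y up, looking along -z (the intrinsics and any distortion apply to the point x, -y, -z); pixel columns grow to the right and rows downward; lengths in m; the calibration is good to about 2 mm. A picture is of the moment at which its call begins. There is no depth.
- manip.sign_off(): hands the job in; it is judged then, once.
The state is a dict: "clock": time; "joints": joint angles; "joint_velocities": joint speeds; "effort": joint torques, N m; "tool_pos": TCP position; "orientation": TCP orientation; "wrist_force": force on the tool from outside, world axes, zero at the start; "moment": the same for the moment, N m; "opening": finger opening in m; "grip_force": force on a finger pad.
Only numpy, scipy, OpenCV 4.12 (cv2) and the standard library are available. Lean on these libraries where they do the work, as an engineer would, in place of code of your own. Each camera call takes 0.05 s, during which the arm holds its last target. There are 200 camera calls.

### The job

Take the round filter cassette that stands on edge in the white rack, lay it flat on the bench, then take it again by its rim and drop it level into the feeder's upright tube, on top of the two cassettes already there. Then swing the feeder's sprung lever once, all the way to its stop, and let it spring back, so that the lowest cassette drops into the delivery nest and the other two come down one place. Leave the slide frame, the slide box and the oil bottle where they are.

Things in the scene. Friction and masses are not known exactly. Their poses are not given: they have to be found in the camera images.
- cassette_new: The cassette to load: black filter cassette, white filter in both faces: solid disc 62 mm in diameter, 14 mm thick, about 70 g; origin at its centre, z along its axis, either face may be up. It starts on edge in one of the rack's two places, its z axis level along the rack's y, centre 48 mm and top 79 mm above the bench; its upper 34 mm stand clear of the rack.
- cassette_low: Lowest of the column in the feeder: black filter cassette, white filter in both faces: solid disc 62 mm in diameter, 14 mm thick, about 70 g; origin at its centre, z along its axis, either face may be up. It starts flat in the lever's carrier ring under the tube, its centre 43 mm above the bench.
- cassette_mid: Second of the column in the feeder: black filter cassette, white filter in both faces: solid disc 62 mm in diameter, 14 mm thick, about 70 g; origin at its centre, z along its axis, either face may be up. It starts flat on top of cassette_low, its centre 57 mm above the bench.
- feeder: Fixed bench feeder; grey base 36 mm high, x -50 to 110 and y -85 to 125 mm about its origin on the bench, front (-x) to the robot, z up. On it a clear upright tube and a steel pivot post 114 mm high. The lever's carrier ring turns under the tube: at the stop it brings the lowest cassette over the nest, where it drops, while a blade holds the rest up; when it is back the next one drops into it.
- magazine_mouth (a point): Centre of the tube's upper rim, 111.5 mm above the bench, at (0.7, 40) mm in the feeder's frame. Inner diameter 66 mm (2 mm play all round), outer 76 mm, flat rim without a funnel. The column's top is 64 mm above the bench at the start. Only the pivot post, 80 mm from the tube's axis, stands higher than this rim.
- magazine_foot (a point): Point on the tube's axis on the base's top, 36 mm above the bench, z up: cassettes of the column have their centres 7, 21 and 35 mm above it.
- nest (a point): Centre of the delivery nest's floor, 18 mm above the bench, at (0.7, -40) mm in the feeder's frame, z up. The nest is a channel 70 mm wide and 18 mm deep sunk in the base, open to the front but for a lip 4 mm high; a delivered cassette has its centre 7 mm above this point.
- lever_pivot (a point): Point on the lever's upright hinge axis at the base's top, 36 mm above the bench; the magazine and the nest both lie 80 mm from it, 60 degrees apart.
- lever_knob (a point): Point on the axis of the lever's upright black knob, 150 mm from the hinge axis and 81.5 mm above the bench. The knob is 25 mm in diameter from 66 mm up to its top at 105 mm; its stem and bar are below. It moves with the lever; at rest it stands 70 mm beyond the tube's axis, on the line from the pivot through the tube, over the base's front edge.
- lever (a joint): Angle of the lever: 0 at rest with the carrier ring under the tube, growing counter-clockwise seen from above (the knob swings across the front to the feeder's -y side) to a hard stop at 1.047 rad (60 degrees). A spring drives it back: about 2.5 N at the knob at the start, about 6 N at the stop; let go, it is back in under a second.
- rack: Fixed white rack, base plate 95 mm (x) by 150 mm (y), 8 mm thick, origin under its centre, z up. Two upright places at y = -32 and +32 mm, each between two side walls 17 mm apart that reach 45 mm above the bench. The bench between rack and feeder, about 0.48 m ahead of the robot's base and 0.07 m to its right, is always clear.
- slide_frame: Bystander: grey rectangular slide frame 46 mm wide, 70 mm tall, 11 mm thick, upright in the rack's other place; origin at its centre, top 78 mm above the bench.
- slide_box: Bystander: closed grey slide box 87 by 107 by 35 mm on the bench, origin under its centre.
- oil_bottle: Bystander: amber bottle of immersion oil, 42 mm in diameter, 85 mm tall, black cap, standing on the bench, origin under its centre.

How it is judged:
By the outcome, as a careful person would: the job done as asked, in the order asked, and still so for the second after the job is handed in, with the robot touching nothing.
It also fails if it takes over 64 s, if anything falls off the work surface, if the arm or the gripper's body presses on something with over 40 N, if the wrist force passes 120 N, or if a joint passes its speed limit or range.

## Working session

There is one attempt and no reset: what is moved stays moved. The work goes in short steps, Python scripts to look and compute and a tool call to move; the robot and the scene stay as the last step left them, time stands still between calls to the robot, and variables do not carry over. Pictures are saved under pics/ and viewed, at most 10 in all, crops included, and the job is handed in when it is done.

Besides the shell and the picture viewer there is one more tool, called after "Call:" as a command line: name --argument value ..., lists and objects as JSON in quotes. carry_out: Moves the arm, as the interface text tells. Its arguments: {"type":"object","properties":{"moves":{"type":"array","items":{"type":"object","properties":{"x":{"type":"number"},"y":{"type":"number"},"z":{"type":"number"},"ax":{"type":"number"},"ay":{"type":"number"},"az":{"type":"number"},"fingers":{"type":"number"}}}}},"required":["moves"]}

```bash
mkdir -p pics
python3 - <<'E'
from cell import manip, capture
import cv2, numpy as np, pickle
d={}
for n in ("top","side"):
    c=capture(n); d[n]=c; cv2.imwrite(f"pics/{n}0.png",c["img"][:,:,::-1]); print(n,np.round(c["mtx"],1).tolist(),np.round(c["pose"],3).tolist(),c.keys())
pickle.dump(d,open("c0.pkl","wb"))
print(manip.read_state(), manip.tcp_to_grasp)
E
```

```text
top [[438.6, 0.0, 279.2], [0.0, 438.6, 207.8], [0.0, 0.0, 1.0]] [[0.021, 0.996, -0.082, 0.527], [-1.0, 0.021, 0.001, -0.032], [0.002, 0.082, 0.997, 1.016], [0.0, 0.0, 0.0, 1.0]] dict_keys(['img', 'mtx', 'pose'])
side [[413.8, 0.0, 278.1], [0.0, 413.8, 212.2], [0.0, 0.0, 1.0]] [[0.789, 0.449, -0.419, 0.246], [-0.614, 0.595, -0.519, -0.463], [0.016, 0.667, 0.745, 0.688], [0.0, 0.0, 0.0, 1.0]] dict_keys(['img', 'mtx', 'pose'])
{'clock': 0.1, 'joints': array([ 1.16300256e+00,  1.26352865e-01, -4.05321751e-02,  1.40539932e+00,
        1.17291755e-05,  1.57078632e+00]), 'joint_velocities': array([-0.00101159, -0.00166017,  0.00193814, -0.00021627, -0.00122696,
       -0.00097273]), 'effort': array([ 1.06778509e-04, -4.36903167e+01,  3.53607488e+01,  1.36592856e-02,
        1.10191311e-04, -5.56208988e-06]), 'tool_pos': array([0.20803242, 0.48155439, 0.19387745]), 'orientation': array([ 2.02482066e-01,  9.79285688e-01, -7.27415406e-04, -1.56400329e-04]), 'wrist_force': array([ 0.82820488, -0.15324073, -0.76580244]), 'moment': array([0.0125165 , 0.02838654, 0.01029302]), 'grip_force': 0.0, 'opening': 0.08560593663251581} 0.0187
```

View pics/top0.png

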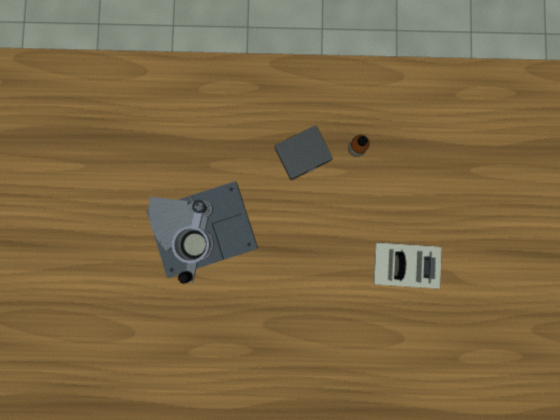

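View pics/side0.png

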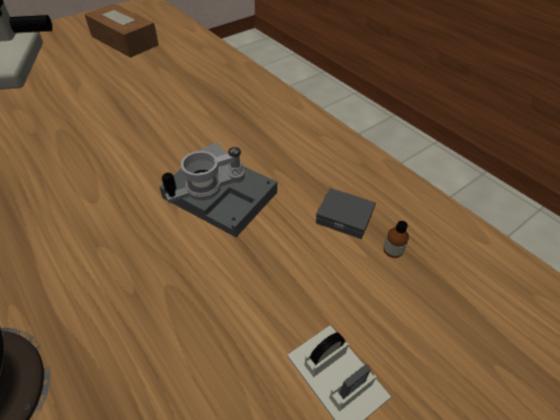

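The top view shows the feeder at about (200,230), with tube rim near (192,244) and knob near (185,277). The rack is at (408,266), with the cassette in its left place (400,265) and the frame at (429,267). The side view agrees. I'll zoom in for exact pixels.

Run:
```python
import cv2, numpy as np, pickle
d=pickle.load(open("c0.pkl","rb")); t=d["top"]["img"][:,:,::-1]; s=d["side"]["img"][:,:,::-1]
def crop(im,c0,r0,w,h,k):
    o=cv2.resize(im[r0:r0+h,c0:c0+w],None,fx=k,fy=k,interpolation=cv2.INTER_CUBIC); o=np.clip(o.astype(float)*1.6,0,255).astype(np.uint8)
    for c in range((c0+9)//10*10,c0+w,10): cv2.line(o,((c-c0)*k,0),((c-c0)*k,4+4*(c%50==0)),(0,0,255),1);cv2.putText(o,str(c),((c-c0)*k,16),0,.3,(0,255,255),1)
    for r in range((r0+9)//10*10,r0+h,10): cv2.line(o,(0,(r-r0)*k),(6,(r-r0)*k),(0,0,255),1);cv2.putText(o,str(r),(8,(r-r0)*k+3),0,.3,(0,255,255),1)
    return o
a=crop(t,140,176,124,116,5)[:, :620]
b=crop(t,370,236,78,58,5)
e=crop(s,155,140,80,70,5)
o=np.zeros((590,800,3),np.uint8); 
o1=cv2.resize(crop(t,140,176,124,116,4),None,fx=.8,fy=.8)
A=crop(t,142,178,120,110,3); B=crop(t,370,236,78,58,5); C=crop(s,155,140,125,95,3); D=crop(s,285,322,108,98,3)
o[:330,:360]=A; o[:290,365:755]=B; o[335:335+255,:375]=C[:255]; o[295:295+294,400:724]=D
cv2.imwrite("pics/crop0.png",o)
```

```text
(no output)
```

View pics/crop0.png

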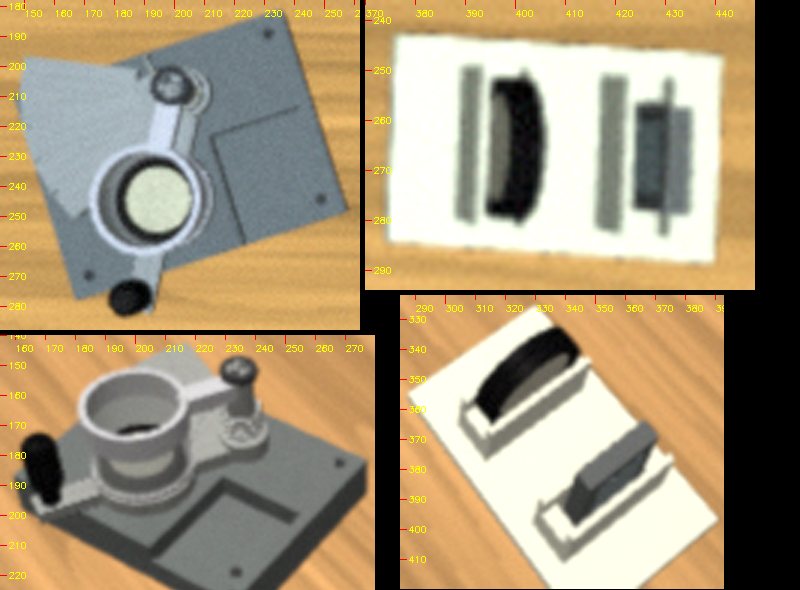

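The zoom gives these top-view pixels: rim centre (191,244.7), post top (199.7,206.7), base corners (237.7,182), (258,248), (167.3,277.7), and rack plate corners (376,242.6), (441.4,247.2), (439.8,288.6), (374.4,284). Next I'll back-project them and check against the sizes given.

```bash
cat > h.py <<'E'
import numpy as np, cv2, pickle
from scipy.spatial.transform import Rotation as R
F=np.diag([1,-1,-1.])
def ray(c,uv,z):
    p=c["pose"]; v=p[:3,:3]@F@np.linalg.inv(c["mtx"])@np.array([uv[0],uv[1],1]); o=p[:3,3]
    return o+v*(z-o[2])/v[2]
def proj(c,X):
    p=c["pose"]; q=(np.atleast_2d(X)-p[:3,3])@p[:3,:3]@F; q=q@c["mtx"].T
    return q[:,:2]/q[:,2:]
E
python3 - <<'E'
from h import *
from scipy.optimize import least_squares
d=pickle.load(open("c0.pkl","rb")); T,S=d["top"],d["side"]
def P(x,y,a,l):
    l=np.array(l,float); c,s=np.cos(a),np.sin(a)
    return np.c_[x+c*l[:,0]-s*l[:,1], y+s*l[:,0]+c*l[:,1], l[:,2]]
piv=[.7+80*np.cos(np.pi/6),0]
print("post",ray(T,(199.7,206.7),.114),ray(S,(235,151.7),.114)); print("rim",ray(T,(191,244.7),.1115),ray(S,(199.3,162.7),.1115))
lf=np.array([[.7,40,111.5],[piv[0],0,114],[110,-85,36],[-50,-85,36],[-50,125,36]])/1000
uf=[(191,244.7),(199.7,206.7),(237.7,182),(258,248),(167.3,277.7)]
# side: corner right (crop 367,460), rim, post
def fit(l,u,x0,ls=None,us=None):
    f=lambda q:np.r_[(proj(T,P(*q,l))-u).ravel(), [] if ls is None else (proj(S,P(*q,ls))-us).ravel()]
    r=least_squares(f,x0); print(np.round(r.x,4),np.round(f(r.x),1)); return r.x
q=fit(lf,uf,[.45,.17,.2]); q2=fit(lf,uf,[.45,.17,.2],lf[:3],[(199.3,162.7),(235,151.7),(277,181.7)])
k=np.array([[-.0693+.0700,0,0]])
pv=np.array(piv)/1000; tube=np.array([.0007,.04]); kn=pv+(tube-pv)/.08*.15
for qq in(q,q2): print("tube",P(*qq,[[*tube,.1115]]),"piv",P(*qq,[[*pv,.036]]),"knob",P(*qq,[[*kn,.0815]]),"nest",P(*qq,[[.0007,-.04,.018]]),proj(T,P(*qq,[[*kn,.105]])),proj(S,P(*qq,[[*kn,.105]])))
lr=np.array([[47.5,75,8],[47.5,-75,8],[-47.5,-75,8],[-47.5,75,8]])/1000
ur=[(376,242.6),(441.4,247.2),(439.8,288.6),(374.4,284)]
q=fit(lr,ur,[.4,-.33,0])
print("cas",P(*q,[[0,.032,.048]]),proj(T,P(*q,[[0,.032,.079],[.031,.039,.048],[.031,.025,.048],[-.031,.039,.048],[-.031,.025,.048]])),"side top",proj(S,P(*q,[[0,.039,.079],[0,.025,.079]])))
E
```

```text
post [0.60049465 0.13131057 0.114     ] [0.60164888 0.12891906 0.114     ]
rim [0.5220171  0.14683537 0.1115    ] [0.52403283 0.14656716 0.1115    ]
[0.5348 0.1086 0.3257] [ 0.1 -0.3  0.2 -0.3 -0.6 -0.8  0.2  1.2  0.2  0.2]
[0.5352 0.1085 0.3265] [ 0.1 -0.5  0.2 -0.5 -0.6 -1.   0.2  1.   0.3  0.1 -0.5  0.2 -0.6 -0.5
  0.4  0.7]
tube [[0.52265747 0.14673105 0.1115    ]] piv [[0.60109535 0.13099894 0.036     ]] knob [[0.45402433 0.16049664 0.0815    ]] nest [[0.54825201 0.0709358  0.018     ]] [[183.75159555 277.73012407]] [[166.38749632 175.16714254]]
tube [[0.52298846 0.14664119 0.1115    ]] piv [[0.60144009 0.13097778 0.036     ]] knob [[0.45434329 0.16034666 0.0815    ]] nest [[0.54864937 0.07086838 0.018     ]] [[183.83051103 277.57506248]] [[166.56327168 175.14305972]]
[ 0.4843 -0.3293 -0.0472] [ 0.1 -0.1  0.1 -0.3  0.1  0.2 -0.3  0.3]
cas [[ 0.48585815 -0.29736407  0.048     ]] [[402.69878224 266.12323614]
 [396.16107883 251.02162171]
 [402.52032116 251.45586893]
 [394.85648774 279.44118675]
 [401.24942017 279.87907208]] side top [[325.52601614 337.8391871 ]
 [331.33431716 344.9307672 ]]
```

Add to h.py:
```python
def st():
    from cell import manip
    s=manip.read_state(); print("t %.2f"%s["clock"],"pos",np.round(s["tool_pos"],4),"j",np.round(s["joints"],2),"F",np.round(s["wrist_force"],1),"open %.4f grip %.0f"%(s["opening"],s["grip_force"])); return s
def go(pos,yaw=None,s=None,tilt=None):
    """units of shift (60 mm) in current tool axes to pos; turn (8deg units) to tool-down with tool y at yaw deg"""
    s=s or st(); r=R.from_quat(s["orientation"]); print("shift",np.round(r.inv().apply(np.array(pos)-s["tool_pos"])/.06,3))
    if yaw is not None:
        y=np.array([np.cos(np.radians(yaw)),np.sin(np.radians(yaw)),0]); z=np.array([0,0,-1.]); t=R.from_matrix(np.c_[np.cross(y,z),y,z])
        print("turn",np.round(np.degrees((r.inv()*t).as_rotvec())/8,3), "shift after turn",np.round(t.inv().apply(np.array(pos)-s["tool_pos"])/.06,3))
```

```text
(no output)
```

Call:
carry_out --moves '[{"az": -1, "fingers": 40}, {"az": -1, "fingers": 40}, {"az": -0.59, "fingers": 40}, {"x": -0.37, "y": -0.9, "fingers": 40}, {"x": -0.37, "y": -0.9, "fingers": 40}]'

```text
invalid input at $.moves[0]: expected keys x, y, z, ax, ay, az, fingers
```

Call:
carry_out --moves '[{"x": -0.37, "y": -0.9, "fingers": 40}, {"x": -0.37, "y": -0.9, "fingers": 40}, {"x": -0.37, "y": -0.9, "fingers": 40}, {"x": -0.37, "y": -0.9, "fingers": 40}, {"x": -0.37, "y": -0.9, "fingers": 40}]'

```text
invalid input at $.moves[0]: expected keys x, y, z, ax, ay, az, fingers
```

Call:
carry_out --moves '[{"x": -0.37, "y": -0.9, "fingers": 40}, {"x": -0.37, "y": -0.9, "fingers": 40}, {"x": -0.37, "y": -0.9, "fingers": 40}, {"x": -0.37, "y": -0.9, "fingers": 40}, {"fingers": 40}]'

```text
invalid input at $.moves[0]: expected keys x, y, z, ax, ay, az, fingers
```

```bash
python3 -c "
from h import *
go([.4859,-.2974,.12],87.3)"
```

```text
t 0.10 pos [0.208  0.4816 0.1939] j [ 1.16  0.13 -0.04  1.41  0.    1.57] F [ 0.8 -0.2 -0.8] open 0.0856 grip 0
shift [ -9.4   -10.08    1.246]
turn [-1.100e-02 -2.000e-03 -2.583e+00] shift after turn [ -5.238 -12.75    1.231]
```

All keys are required.

Call:
carry_out --moves '[{"x": 0, "y": 0, "z": 0, "ax": 0, "ay": 0, "az": -1, "fingers": 40}, {"x": 0, "y": 0, "z": 0, "ax": 0, "ay": 0, "az": -1, "fingers": 40}, {"x": 0, "y": 0, "z": 0, "ax": 0, "ay": 0, "az": -0.58, "fingers": 40}, {"x": -0.37, "y": -0.9, "z": 0, "ax": 0, "ay": 0, "az": 0, "fingers": 40}, {"x": -0.37, "y": -0.9, "z": 0, "ax": 0, "ay": 0, "az": 0, "fingers": 40}]'

```text
clock: 0.72
tool_pos: [0.2474, 0.3707, 0.1938]
orientation: [0.023, 1.0, -0.001, -0.0]
wrist_force: [1.1, -0.4, 0.3]
opening: 0.0399
grip_force: 0.0
```

Call:
carry_out --moves '[{"x": -0.37, "y": -0.9, "z": 0, "ax": 0, "ay": 0, "az": 0, "fingers": 40}, {"x": -0.37, "y": -0.9, "z": 0, "ax": 0, "ay": 0, "az": 0, "fingers": 40}, {"x": -0.37, "y": -0.9, "z": 0, "ax": 0, "ay": 0, "az": 0, "fingers": 40}, {"x": -0.37, "y": -0.9, "z": 0, "ax": 0, "ay": 0, "az": 0, "fingers": 40}, {"x": -0.37, "y": -0.9, "z": 0, "ax": 0, "ay": 0, "az": 0, "fingers": 40}]'

```text
clock: 1.35
tool_pos: [0.3455, 0.0952, 0.1945]
orientation: [0.024, 1.0, 0.0, 0.0]
wrist_force: [1.4, -0.0, 0.3]
opening: 0.0397
grip_force: 0.0
```

Call:
carry_out --moves '[{"x": -0.37, "y": -0.9, "z": 0, "ax": 0, "ay": 0, "az": 0, "fingers": 40}, {"x": -0.37, "y": -0.9, "z": 0, "ax": 0, "ay": 0, "az": 0, "fingers": 40}, {"x": -0.37, "y": -0.9, "z": 0, "ax": 0, "ay": 0, "az": 0, "fingers": 40}, {"x": -0.37, "y": -0.9, "z": 0, "ax": 0, "ay": 0, "az": 0, "fingers": 40}, {"x": 0, "y": 0, "z": 0, "ax": 0, "ay": 0, "az": 0, "fingers": 40}]'

```text
clock: 1.98
tool_pos: [0.4243, -0.1262, 0.1936]
orientation: [0.027, 1.0, -0.0, -0.001]
wrist_force: [-1.1, 0.2, 0.3]
opening: 0.0401
grip_force: 0.0
```

```bash
python3 -c "
from h import *
go([.4859,-.2974,.12],87.3)"
```

```text
t 1.98 pos [ 0.4243 -0.1262  0.1936] j [-0.29 -0.03 -0.2   1.4  -0.   -0.24] F [-1.1  0.2  0.3] open 0.0401 grip 0
shift [-1.18  -2.794  1.225]
turn [-0.001 -0.011 -0.044] shift after turn [-1.16  -2.801  1.226]
```

Call:
carry_out --moves '[{"x": -0.39, "y": -0.93, "z": 0, "ax": 0, "ay": 0, "az": -0.04, "fingers": 40}, {"x": -0.39, "y": -0.93, "z": 0, "ax": 0, "ay": 0, "az": 0, "fingers": 40}, {"x": -0.39, "y": -0.93, "z": 0.4, "ax": 0, "ay": 0, "az": 0, "fingers": 40}, {"x": 0, "y": 0, "z": 0.8, "ax": 0, "ay": 0, "az": 0, "fingers": 40}, {"x": 0, "y": 0, "z": 0, "ax": 0, "ay": 0, "az": 0, "fingers": 40}]'

```text
clock: 2.6
tool_pos: [0.4831, -0.2889, 0.1194]
orientation: [0.021, 1.0, 0.002, -0.004]
wrist_force: [-0.2, -0.2, -0.5]
opening: 0.0404
grip_force: 0.0
```

```bash
python3 -c "
from h import *
from cell import capture
go([.4859,-.2974,.05],87.3)
c=capture('wrist');im=c['img'][:,:,::-1].copy()
y=np.array([.047,.999,0]);x=np.array([.999,-.047,0]);o=np.array([.4859,-.2974,.079])
pts=[o-.007*y,o+.007*y,o+.007*y+[0,0,-.034]+.031*x,o-.007*y+[0,0,-.034]+.031*x,o+.007*y+[0,0,-.034]-.031*x,o-.007*y+[0,0,-.034]-.031*x]
for p in proj(c,np.array(pts)): print(p.round(1)); cv2.circle(im,tuple(int(v) for v in p),3,(0,255,255),1)
cv2.imwrite('pics/w1.png',im)"
```

```text
t 2.60 pos [ 0.4831 -0.2889  0.1194] j [-0.54  0.21 -0.1   1.27  0.   -0.5 ] F [-0.2 -0.2 -0.5] open 0.0404 grip 0
shift [-0.062 -0.144  1.156]
turn [ 0.033 -0.057  0.038] shift after turn [-0.053 -0.139  1.157]
[253.4 224.3]
[275.4 224.4]
[275.7 248.5]
[256.9 248.4]
[275.9 166.3]
[255.8 166.2]
```

View pics/w1.png

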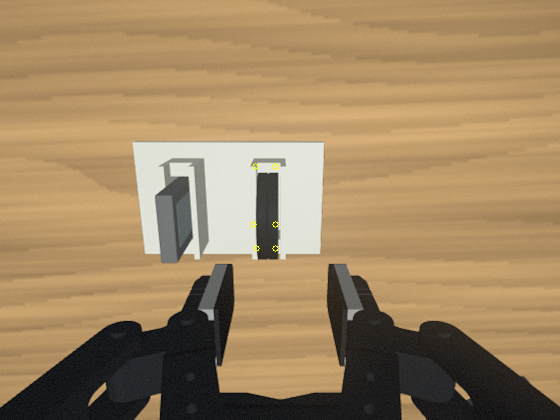

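The wrist view shows the cassette at columns 257–279 and rows 172–259, with the plate corners at (134,142), (324,142), (321,254), (145,254). The bottom row is a few px off the prediction, so I'll check the plate corners too.

```bash
python3 -c "
from h import *
from cell import capture
s=st(); c=capture('wrist'); cv2.imwrite('pics/w2.png',c['img'][:,:,::-1]); pickle.dump(c,open('w2.pkl','wb'))
a=-.0472
l=np.array([[47.5,75,8],[47.5,-75,8],[-47.5,-75,8],[-47.5,75,8]])/1000
X=np.c_[.4843+np.cos(a)*l[:,0]-np.sin(a)*l[:,1],-.3293+np.sin(a)*l[:,0]+np.cos(a)*l[:,1],l[:,2]]
print(X.round(3));print(proj(c,X).round(1)); print(c['pose'].round(3))
for uv in [(324,142),(134,142),(145,254),(321,254)]: print(ray(c,uv,.008).round(4))
t=np.linspace(0,np.pi,200); 
for yy in(-.007,.007):
  p=np.array([.4859,-.2974,.048])+np.outer(np.cos(t)*.031,[.999,-.047,0])+np.outer(np.sin(t)*.031,[0,0,1])+yy*np.array([.047,.999,0])
  print(proj(c,p).min(0),proj(c,p).max(0))
g=c['img'].max(2); b=(g<45)[150:262,240:300]; r,q=np.nonzero(b); print('black',q.min()+240,q.max()+240,r.min()+150,r.max()+150)
"
```

```text
t 2.65 pos [ 0.4845 -0.2895  0.1225] j [-0.54  0.21 -0.09  1.27  0.   -0.5 ] F [0.3 0.1 1.3] open 0.0403 grip 0
[[ 0.535 -0.257  0.008]
 [ 0.528 -0.406  0.008]
 [ 0.433 -0.402  0.008]
 [ 0.44  -0.252  0.008]]
[[318.5 245.9]
 [144.4 245. ]
 [131.9 132.8]
 [323.1 134.1]]
[[ 0.04  -0.954 -0.298  0.409]
 [ 0.999  0.039  0.009 -0.286]
 [ 0.003 -0.299  0.954  0.303]
 [ 0.     0.     0.     1.   ]]
[ 0.4466 -0.2514  0.008 ]
[ 0.4405 -0.4015  0.008 ]
[ 0.5367 -0.4072  0.008 ]
[ 0.543  -0.2545  0.008 ]
[254.41067205 163.67590293] [257.68924426 249.58797469]
[276.28715722 163.80214516] [276.80744142 249.68917425]
black 258 260 242 253
```

```bash
python3 -c "
from h import *
d=pickle.load(open('c0.pkl','rb')); S=d['side'];c=pickle.load(open('w2.pkl','rb'))
print([ray(S,u,.008).round(4) for u in [(287.7,354.7),(391,397)]])
im=c['img'].astype(int)
w=(im.min(2)>150).astype(np.uint8); n,l,s,ce=cv2.connectedComponentsWithStats(w); i=1+s[1:,4].argmax(); print(s[i])
q=cv2.approxPolyDP(cv2.convexHull(np.argwhere(l==i)[:,::-1].astype(np.int32)),5,True)[:,0]; print(q.tolist())
print([ray(c,u,.008).round(4) for u in q])
print(im[215,240:296].max(1)); print(im[150:270,267].max(1))
"
```

```text
[array([ 0.4432, -0.2537,  0.008 ]), array([ 0.5299, -0.4067,  0.008 ])]
[  134   139   191   117 14232]
[[324, 140], [319, 250], [254, 255], [147, 249], [135, 139]]
[array([ 0.445 , -0.2514,  0.008 ]), array([ 0.5392, -0.2562,  0.008 ]), array([ 0.5415, -0.3127,  0.008 ]), array([ 0.5321, -0.4047,  0.008 ]), array([ 0.4382, -0.4003,  0.008 ])]
[228 231 228 228 226 228 228 227 229 228 228 227 227 227 227 231 206 104
  64  65  69  70  68  69  72  70  62  63  63  66  65  70  68  71  75  69
  69  63 105 193 228 213 229 226 226 227 229 230 227 229 229 227 228 227
 228 227]
[229 229 229 232 226 183 145 140 141 172 227 230 230 226 227 227 228 229
 223 156  55  64  64  65  65  68  57  64  68  65  63  63  67  64  68  64
  69  61  62  64  64  61  66  68  66  66  59  63  62  62  64  64  58  60
  68  64  62  63  63  62  59  64  61  65  59  63  61  59  56  61  60  62
  62  64  61  58  59  60  60  57  59  55  58  56  55  61  61  56  55  58
  54  48  59  57  56  52  55  56  58  54  58  54  53  51  58 129 198 199
 199 202 195 196 193 201 199 199 204 199 200 201]
```

Call:
carry_out --moves '[{"x": -0.06, "y": -0.12, "z": 0, "ax": 0, "ay": 0, "az": 0, "fingers": 40}, {"x": 0, "y": 0, "z": 0.4, "ax": 0, "ay": 0, "az": 0, "fingers": 40}, {"x": 0, "y": 0, "z": 0.4, "ax": 0, "ay": 0, "az": 0, "fingers": 40}, {"x": 0, "y": 0, "z": 0.2, "ax": 0, "ay": 0, "az": 0, "fingers": 40}, {"x": 0, "y": 0, "z": 0, "ax": 0, "ay": 0, "az": 0, "fingers": 40}]'

```text
clock: 3.32
tool_pos: [0.4894, -0.2983, 0.0641]
orientation: [0.021, 1.0, -0.0, 0.0]
wrist_force: [0.0, -0.3, -0.1]
opening: 0.0396
grip_force: 0.0
```

```bash
python3 -c "
from h import *
go([.488,-.2968,.052],87.3)"
```

```text
t 3.33 pos [ 0.4894 -0.2983  0.0641] j [-0.55  0.25 -0.18  1.14 -0.   -0.51] F [ 0.  -0.3 -0.1] open 0.0396 grip 0
shift [0.024 0.024 0.201]
turn [-0.001  0.002  0.04 ] shift after turn [0.024 0.024 0.201]
```

Call:
carry_out --moves '[{"x": 0.02, "y": 0.02, "z": 0.2, "ax": 0, "ay": 0, "az": 0.04, "fingers": 40}, {"x": 0, "y": 0, "z": 0, "ax": 0, "ay": 0, "az": 0, "fingers": 10}, {"x": 0, "y": 0, "z": 0, "ax": 0, "ay": 0, "az": 0, "fingers": 10}, {"x": 0, "y": 0, "z": 0, "ax": 0, "ay": 0, "az": 0, "fingers": 10}, {"x": 0, "y": 0, "z": 0, "ax": 0, "ay": 0, "az": 0, "fingers": 10}]'

```text
clock: 3.95
tool_pos: [0.4881, -0.2973, 0.0518]
orientation: [0.024, 1.0, -0.0, 0.0]
wrist_force: [-0.7, -0.9, 0.4]
opening: 0.0103
grip_force: 0.0
```

```bash
python3 -c "
from h import *
st()"
```

```text
t 3.95 pos [ 0.4881 -0.2973  0.0518] j [-0.55  0.25 -0.21  1.12  0.   -0.5 ] F [-0.7 -0.9  0.4] open 0.0103 grip 0
```

The fingers closed to 10 mm without force, so I'll look.

```bash
python3 -c "
from h import *
from cell import capture
a=capture('wrist')['img'];b=capture('side')['img']
o=np.hstack([a[150:420,130:430],cv2.resize(b[300:420,270:400],(292,270))]);cv2.imwrite('pics/g1.png',o[:,:,::-1]);st()"
```

```text
t 4.05 pos [ 0.4881 -0.2972  0.0517] j [-0.55  0.25 -0.21  1.12 -0.   -0.5 ] F [ 0.7  0.8 -0.1] open 0.0100 grip 0
```

View pics/g1.png

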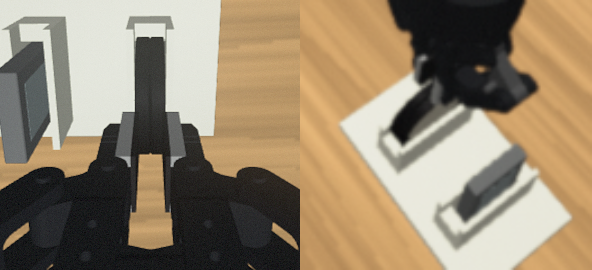

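The wrist crop shows the cassette standing between the two pads with a slight gap, yet the reading says 10 mm. I'll close further.

Call:
carry_out --moves '[{"x": 0, "y": 0, "z": 0, "ax": 0, "ay": 0, "az": 0, "fingers": 0}, {"x": 0, "y": 0, "z": 0, "ax": 0, "ay": 0, "az": 0, "fingers": 0}, {"x": 0, "y": 0, "z": 0, "ax": 0, "ay": 0, "az": 0, "fingers": 0}]'

```text
clock: 4.42
tool_pos: [0.488, -0.2971, 0.0515]
orientation: [0.024, 1.0, 0.0, -0.0]
wrist_force: [0.2, -0.6, -0.8]
opening: -0.0001
grip_force: 0.0
```

```bash
python3 -c "
from h import *
from cell import capture
s=st();d=capture('wrist');a=d['img'];b=capture('top')['img']
print(proj(d,s['tool_pos']))
o=np.hstack([a[150:420,130:430],cv2.resize(b[225:310,360:450],(290,270))]);cv2.imwrite('pics/g2.png',o[:,:,::-1])"
```

```text
t 4.42 pos [ 0.488  -0.2971  0.0515] j [-0.55  0.25 -0.21  1.12  0.   -0.5 ] F [ 0.2 -0.6 -0.8] open -0.0001 grip 0
[[277.4552209  244.07327801]]
```

View pics/g2.png

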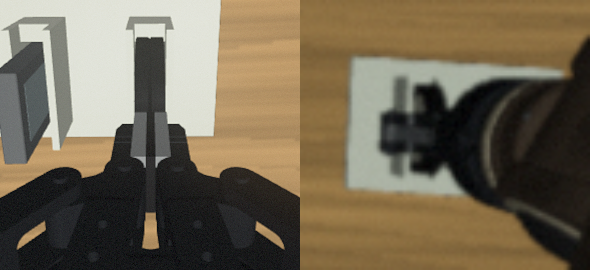

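```bash
python3 -c "
from h import *
from cell import capture
s=st();S=capture('side');b=S['img'][:,:,::-1].copy()
k=5;o=cv2.resize(b[260:380,260:420],None,fx=k,fy=k,interpolation=2);o=np.clip(o*2.2,0,255).astype(np.uint8)
for z in (.0515,.079,.125,.2):
  p=proj(S,s['tool_pos']*[1,1,0]+[0,0,z])[0];print(z,p);q=((p-[260,260])*k).astype(int);cv2.circle(o,tuple(int(v) for v in q),4,(0,255,255),-1)
cv2.imwrite('pics/g3.png',o)"
```

```text
t 4.53 pos [ 0.488  -0.2972  0.0515] j [-0.55  0.25 -0.21  1.12 -0.   -0.5 ] F [-0.9  0.6  0.1] open -0.0001 grip 0
0.0515 [327.46868015 347.98201055]
0.079 [329.32683472 340.48663308]
0.125 [332.71569276 326.81674225]
0.2 [339.14575818 300.87930507]
```

View pics/g3.png

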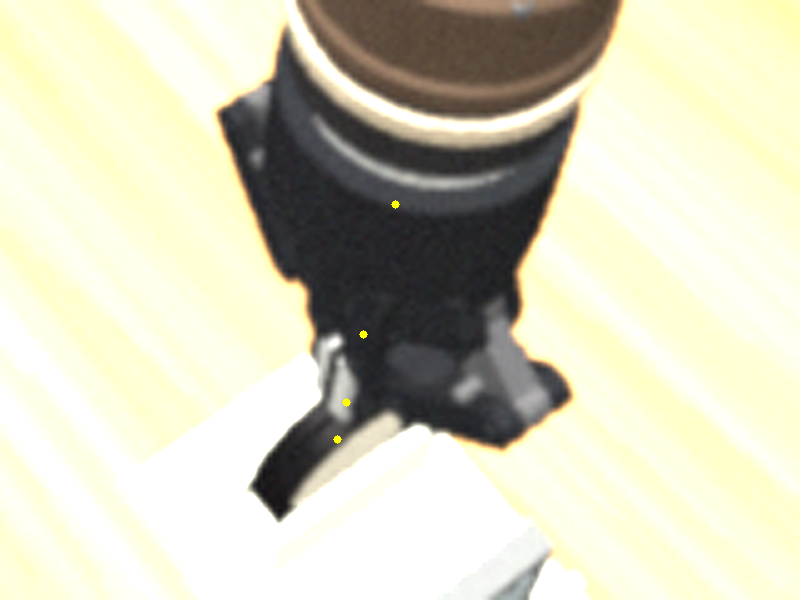

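The fingertips appear to end near the cassette's top edge, at crop (345,420), not 27 mm below it. I'll check the fingertip depth from the saved wrist picture, using the 40 mm gap seen as columns 232–328.

```bash
python3 -c "
from h import *
c=pickle.load(open('w2.pkl','rb')); print(c['mtx'].round(1))
g=c['img'].max(2).astype(int)
for r in (262,266,270,274,280,290,300): print(r,''.join('#' if v<110 else ('+' if v<150 else '.') for v in g[r,180:380:2]))
p=c['pose'];q=(np.array([.4845,-.2895,.1225])-p[:3,3])@p[:3,:3]@F;print('TCP in cam',q)
for back in (0,.01,.02,.03,.04): print(back,proj(c,np.array([.4845,-.2895,.1225+back])),(np.array([.4845,-.2895,.1225+back])-p[:3,3])@p[:3,:3]@F)
"
```

```text
[[369.7   0.  280.1]
 [  0.  369.7 210.2]
 [  0.    0.    1. ]]
262 ....................................................................................................
266 .................+#########...............................................+########+................
270 .................##########...............................................##########................
274 ................###########...............................................###########...............
280 ........###################...............................................###################.......
290 ......#####################+..............................................#####################+....
300 ...########################+..............................................########################..
TCP in cam [-0.00147333  0.01787038  0.19496506]
0 [[277.34245021 244.0652833 ]] [-0.00147333  0.01787038  0.19496506]
0.01 [[277.25736725 251.76290423]] [-0.00144387  0.020856    0.18542121]
0.02 [[277.16305037 260.29593676]] [-0.00141442  0.02384162  0.17587735]
0.03 [[277.05791008 269.80818326]] [-0.00138497  0.02682724  0.16633349]
0.04 [[276.93996992 280.47845931]] [-0.00135552  0.02981286  0.15678964]
```

The 94 px gap at 40 mm puts the tips about 20–35 mm behind the reported TCP. So they have closed above the cassette. I'll reopen and descend in small steps, watching the force.

Call:
carry_out --moves '[{"x": 0, "y": 0, "z": 0, "ax": 0, "ay": 0, "az": 0, "fingers": 40}, {"x": 0, "y": 0, "z": 0, "ax": 0, "ay": 0, "az": 0, "fingers": 40}, {"x": 0, "y": 0, "z": 0.1, "ax": 0, "ay": 0, "az": 0, "fingers": 40}, {"x": 0, "y": 0, "z": 0.05, "ax": 0, "ay": 0, "az": 0, "fingers": 40}, {"x": 0, "y": 0, "z": 0, "ax": 0, "ay": 0, "az": 0, "fingers": 40}]'

```text
clock: 5.2
tool_pos: [0.4877, -0.297, 0.042]
orientation: [0.024, 1.0, 0.0, -0.0]
wrist_force: [-0.5, -0.9, 0.4]
opening: 0.04
grip_force: 0.0
```

Call:
carry_out --moves '[{"x": 0, "y": 0, "z": 0, "ax": 0, "ay": 0, "az": 0, "fingers": 0}, {"x": 0, "y": 0, "z": 0, "ax": 0, "ay": 0, "az": 0, "fingers": 0}, {"x": 0, "y": 0, "z": 0, "ax": 0, "ay": 0, "az": 0, "fingers": 0}]'

```text
clock: 5.58
tool_pos: [0.4882, -0.2974, 0.0428]
orientation: [0.024, 1.0, -0.0, 0.0]
wrist_force: [0.2, -0.2, 0.1]
opening: -0.0
grip_force: 0.3
```

Call:
carry_out --moves '[{"x": 0, "y": 0, "z": 0, "ax": 0, "ay": 0, "az": 0, "fingers": 40}, {"x": 0, "y": 0, "z": 0, "ax": 0, "ay": 0, "az": 0, "fingers": 40}, {"x": 0, "y": 0, "z": 0.1, "ax": 0, "ay": 0, "az": 0, "fingers": 40}, {"x": 0, "y": 0, "z": 0.1, "ax": 0, "ay": 0, "az": 0, "fingers": 40}, {"x": 0, "y": 0, "z": 0, "ax": 0, "ay": 0, "az": 0, "fingers": 40}]'

```text
clock: 6.2
tool_pos: [0.4874, -0.2968, 0.0296]
orientation: [0.024, 1.0, 0.0, -0.001]
wrist_force: [-0.3, 0.9, -0.0]
opening: 0.0401
grip_force: 0.0
```

Call:
carry_out --moves '[{"x": 0, "y": 0, "z": 0, "ax": 0, "ay": 0, "az": 0, "fingers": 0}, {"x": 0, "y": 0, "z": 0, "ax": 0, "ay": 0, "az": 0, "fingers": 0}, {"x": 0, "y": 0, "z": 0, "ax": 0, "ay": 0, "az": 0, "fingers": 0}]'

```text
clock: 6.58
tool_pos: [0.4881, -0.2972, 0.0308]
orientation: [0.024, 1.0, -0.0, 0.0]
wrist_force: [0.0, -0.4, 0.8]
opening: 0.0122
grip_force: 60.1
```

Now it grips (60 N), so the shut tips are roughly 36–48 mm behind the reported TCP. That leaves only a small overlap, so I'll reopen and go 16 mm deeper.

Call:
carry_out --moves '[{"x": 0, "y": 0, "z": 0, "ax": 0, "ay": 0, "az": 0, "fingers": 36}, {"x": 0, "y": 0, "z": 0, "ax": 0, "ay": 0, "az": 0, "fingers": 36}, {"x": 0, "y": 0, "z": 0.14, "ax": 0, "ay": 0, "az": 0, "fingers": 36}, {"x": 0, "y": 0, "z": 0.13, "ax": 0, "ay": 0, "az": 0, "fingers": 36}, {"x": 0, "y": 0, "z": 0, "ax": 0, "ay": 0, "az": 0, "fingers": 36}]'

```text
clock: 7.2
tool_pos: [0.4872, -0.2967, 0.0131]
orientation: [0.024, 1.0, 0.001, -0.001]
wrist_force: [-0.8, 0.4, 0.4]
opening: 0.036
grip_force: 0.0
```

Call:
carry_out --moves '[{"x": 0, "y": 0, "z": 0, "ax": 0, "ay": 0, "az": 0, "fingers": 0}, {"x": 0, "y": 0, "z": 0, "ax": 0, "ay": 0, "az": 0, "fingers": 0}, {"x": 0, "y": 0, "z": 0, "ax": 0, "ay": 0, "az": 0, "fingers": 0}]'

```text
clock: 7.58
tool_pos: [0.4881, -0.2973, 0.0145]
orientation: [0.024, 1.0, -0.0, 0.0]
wrist_force: [0.5, -0.2, -0.8]
opening: 0.0128
grip_force: 59.7
```

```bash
python3 -c "
from h import *
from cell import capture
s=st();S=capture('side');W=capture('wrist');pickle.dump((S,W,s),open('g4.pkl','wb'));b=S['img'][:,:,::-1]
k=4;o=cv2.resize(b[290:390,270:370],None,fx=k,fy=k,interpolation=2);o=np.clip(o*2.,0,255).astype(np.uint8)
w=W['img'][150:350,180:380,::-1];w=np.clip(cv2.resize(w,(400,400))*1.5,0,255).astype(np.uint8)
cv2.imwrite('pics/g4.png',np.hstack([o,w]))"
```

```text
t 7.58 pos [ 0.4881 -0.2973  0.0145] j [-0.55  0.27 -0.26  1.04 -0.   -0.5 ] F [ 0.5 -0.2 -0.8] open 0.0128 grip 60
```

View pics/g4.png

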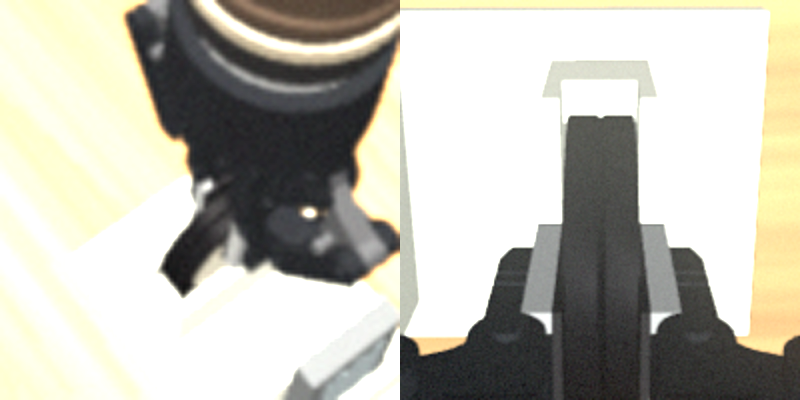

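The cassette is held by both faces between the pads. Its bottom edge now lies about 2.5 mm behind the reported TCP, since its centre is 33.5 mm above it. I'll lift and carry it to the clear bench.

Call:
carry_out --moves '[{"x": 0, "y": 0, "z": -0.4, "ax": 0, "ay": 0, "az": 0, "fingers": 0}, {"x": 0, "y": 0, "z": -0.7, "ax": 0, "ay": 0, "az": 0, "fingers": 0}, {"x": 0, "y": 0, "z": -0.7, "ax": 0, "ay": 0, "az": 0, "fingers": 0}, {"x": 0, "y": 0.6, "z": 0, "ax": 0, "ay": 0, "az": 0, "fingers": 0}, {"x": 0, "y": 0.8, "z": 0, "ax": 0, "ay": 0, "az": 0, "fingers": 0}]'

```text
clock: 8.3
tool_pos: [0.4925, -0.2132, 0.1231]
orientation: [0.025, 1.0, -0.0, 0.001]
wrist_force: [-0.0, -0.2, -1.4]
opening: 0.013
grip_force: 59.8
```

Call:
carry_out --moves '[{"x": 0, "y": 0.8, "z": 0, "ax": 0, "ay": 0, "az": 0, "fingers": 0}, {"x": 0, "y": 0.8, "z": 0, "ax": 0, "ay": 0, "az": 0, "fingers": 0}, {"x": 0, "y": 0.8, "z": 0, "ax": 0, "ay": 0, "az": 0, "fingers": 0}, {"x": 0, "y": 0.4, "z": 0, "ax": -0.5, "ay": 0, "az": 0, "fingers": 0}, {"x": 0, "y": 0, "z": 0, "ax": -1, "ay": 0, "az": 0, "fingers": 0}]'

```text
clock: 8.93
tool_pos: [0.5005, -0.0421, 0.1233]
orientation: [0.02, 0.994, 0.106, 0.003]
wrist_force: [0.4, -0.3, -1.1]
opening: 0.0129
grip_force: 59.8
```

Call:
carry_out --moves '[{"x": 0, "y": 0, "z": 0, "ax": -1, "ay": 0, "az": 0, "fingers": 0}, {"x": 0, "y": 0, "z": 0, "ax": -1, "ay": 0, "az": 0, "fingers": 0}, {"x": 0, "y": 0, "z": 0, "ax": -1, "ay": 0, "az": 0, "fingers": 0}, {"x": 0, "y": 0, "z": 0, "ax": -1, "ay": 0, "az": 0, "fingers": 0}, {"x": 0, "y": 0, "z": 0, "ax": -1, "ay": 0, "az": 0, "fingers": 0}]'

```text
clock: 9.55
tool_pos: [0.5005, -0.0462, 0.1229]
orientation: [0.021, 0.898, 0.44, 0.012]
wrist_force: [0.1, 1.2, -0.6]
opening: 0.0131
grip_force: 59.9
```

```bash
python3 -c "
from h import *
s=st();print(R.from_quat(s['orientation']).as_matrix().round(3));go([.484,-.045,.03],s=s)"
```

```text
t 9.55 pos [ 0.5005 -0.0462  0.1229] j [-0.56  0.45 -0.11  1.58  0.76 -0.75] F [ 0.1  1.2 -0.6] open 0.0131 grip 60
[[-0.999  0.028  0.04 ]
 [ 0.048  0.613  0.789]
 [-0.002  0.79  -0.613]]
shift [ 0.28  -1.219  0.954]
```

Call:
carry_out --moves '[{"x": 0, "y": -0.47, "z": 0.37, "ax": 0, "ay": 0, "az": 0, "fingers": 0}, {"x": 0, "y": -0.47, "z": 0.37, "ax": 0, "ay": 0, "az": 0, "fingers": 0}, {"x": 0, "y": -0.4, "z": 0.31, "ax": 0, "ay": 0, "az": 0, "fingers": 0}, {"x": 0, "y": 0, "z": 0, "ax": 0, "ay": 0, "az": 0, "fingers": 0}, {"x": 0, "y": 0, "z": 0, "ax": 0, "ay": 0, "az": 0, "fingers": 0}]'

```text
clock: 10.18
tool_pos: [0.5005, -0.0455, 0.0212]
orientation: [0.021, 0.899, 0.438, 0.011]
wrist_force: [0.4, -0.3, 0.2]
opening: 0.0129
grip_force: 59.8
```

```bash
python3 -c "
from h import *
s=st();go([s['tool_pos'][0],s['tool_pos'][1],.005],s=s)"
```

```text
t 10.18 pos [ 0.5005 -0.0455  0.0212] j [-0.56  0.53 -0.22  1.38  0.76 -0.74] F [ 0.4 -0.3  0.2] open 0.0129 grip 60
shift [ 0.    -0.213  0.167]
```

Call:
carry_out --moves '[{"x": 0, "y": -0.1, "z": 0.08, "ax": 0, "ay": 0, "az": 0, "fingers": 0}, {"x": 0, "y": -0.07, "z": 0.055, "ax": 0, "ay": 0, "az": 0, "fingers": 0}, {"x": 0, "y": 0, "z": 0, "ax": 0, "ay": 0, "az": 0, "fingers": 0}]'

```text
clock: 10.55
tool_pos: [0.4999, -0.0451, 0.0071]
orientation: [0.021, 0.899, 0.438, 0.01]
wrist_force: [1.1, 0.1, -0.5]
opening: 0.0131
grip_force: 59.8
```

Call:
carry_out --moves '[{"x": 0, "y": -0.03, "z": 0.02, "ax": 0, "ay": 0, "az": 0, "fingers": 0}, {"x": 0, "y": 0, "z": 0, "ax": 0, "ay": 0, "az": 0, "fingers": 0}]'

```text
clock: 10.8
tool_pos: [0.5, -0.0454, 0.005]
orientation: [0.021, 0.899, 0.438, 0.01]
wrist_force: [-0.1, -0.3, 0.1]
opening: 0.0128
grip_force: 59.8
```

Call:
carry_out --moves '[{"x": 0, "y": 0, "z": 0, "ax": -0.5, "ay": 0, "az": 0, "fingers": 0}, {"x": 0, "y": 0, "z": 0, "ax": 0, "ay": 0, "az": 0, "fingers": 22}, {"x": 0, "y": 0, "z": 0, "ax": 0, "ay": 0, "az": 0, "fingers": 22}, {"x": 0, "y": 0, "z": -0.3, "ax": 0, "ay": 0, "az": 0, "fingers": 22}, {"x": 0, "y": 0, "z": -0.5, "ax": 0, "ay": 0, "az": 0, "fingers": 22}]'

```text
clock: 11.42
tool_pos: [0.4978, -0.0846, 0.0326]
orientation: [0.02, 0.883, 0.469, 0.011]
wrist_force: [0.2, -0.6, 0.0]
opening: 0.0221
grip_force: 0.0
```

Call:
carry_out --moves '[{"x": 0, "y": 0, "z": -0.9, "ax": 0, "ay": 0, "az": 0, "fingers": 22}, {"x": 0, "y": 0, "z": -0.9, "ax": 0, "ay": 0, "az": 0, "fingers": 85}, {"x": 0, "y": 0, "z": -0.5, "ax": 0, "ay": 0, "az": 0, "fingers": 85}, {"x": 0, "y": 0, "z": 0, "ax": 0, "ay": 0, "az": 0, "fingers": 85}, {"x": 0, "y": 0, "z": 0, "ax": 0, "ay": 0, "az": 0, "fingers": 85}]'

```text
clock: 12.05
tool_pos: [0.4926, -0.1987, 0.1088]
orientation: [0.021, 0.883, 0.469, 0.011]
wrist_force: [-0.0, -0.3, -0.6]
opening: 0.085
grip_force: 0.0
```

```bash
python3 -c "
from h import *
from cell import capture
s=st();print(R.from_quat(s['orientation']).as_matrix().round(3))
T=capture('top');S=capture('side');pickle.dump((T,S),open('l1.pkl','wb'))
d=pickle.load(open('c0.pkl','rb'))
for n,c in(('top',T),('side',S)):
  df=np.abs(c['img'].astype(int)-d[n]['img']).max(2)>45
  e=proj(c,[.49,-.07,.014])[0].astype(int);m=np.zeros_like(df);m[e[1]-45:e[1]+45,e[0]-45:e[0]+45]=1
  k,l,st_,ce=cv2.connectedComponentsWithStats((df&m).astype(np.uint8))
  for i in range(1,k):
    if st_[i,4]>60: print(n,st_[i],ce[i].round(1),ray(c,ce[i],.010).round(4))
a=T['img'][150:290,200:400];b=S['img'][170:310,190:390]
cv2.imwrite('pics/l1.png',np.clip(cv2.resize(np.hstack([a,b])[:,:,::-1],None,fx=2,fy=2)*1.5,0,255))"
```

```text
t 12.05 pos [ 0.4926 -0.1987  0.1088] j [-0.78  0.71  0.2   1.85  0.66 -1.01] F [-0.  -0.3 -0.6] open 0.0850 grip 0
[[-0.999  0.026  0.039]
 [ 0.047  0.559  0.828]
 [-0.     0.829 -0.56 ]]
top [286 245  28  27 549] [299.5 258. ] [ 0.4963 -0.0814  0.01  ]
side [ 202  221   90   90 6923] [248.8 266.4] [ 0.4934 -0.0689  0.01  ][ WARN:0@2.035] global loadsave.cpp:1063 imwrite_ Unsupported depth image for selected encoder is fallbacked to CV_8U.
```

View pics/l1.png

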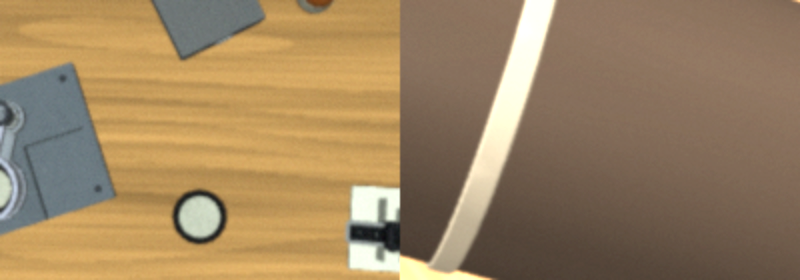

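The top view shows the cassette lying flat at about (299.5,258), 27–28 px wide as expected, so near (0.496, -0.081). I'll turn the tool down and go above it.

Call:
carry_out --moves '[{"x": 0, "y": 0, "z": 0, "ax": 1, "ay": 0, "az": 0, "fingers": 78}, {"x": 0, "y": 0, "z": 0, "ax": 1, "ay": 0, "az": 0, "fingers": 78}, {"x": 0, "y": 0, "z": 0, "ax": 1, "ay": 0, "az": 0, "fingers": 78}, {"x": 0, "y": 0, "z": 0, "ax": 1, "ay": 0, "az": 0, "fingers": 78}, {"x": 0, "y": 0, "z": 0, "ax": 1, "ay": 0, "az": 0, "fingers": 78}]'

```text
clock: 12.78
tool_pos: [0.4925, -0.1985, 0.1093]
orientation: [0.023, 0.99, 0.137, 0.004]
wrist_force: [-0.7, 0.3, -0.6]
opening: 0.0781
grip_force: 0.0
```

Call:
carry_out --moves '[{"x": 0, "y": 0, "z": 0, "ax": 1, "ay": 0, "az": 0, "fingers": 78}, {"x": 0, "y": 0, "z": 0, "ax": 0.99, "ay": 0, "az": 0, "fingers": 78}, {"x": 0, "y": 0.9, "z": 0, "ax": 0, "ay": 0, "az": 0, "fingers": 78}, {"x": 0, "y": 0.9, "z": 0, "ax": 0, "ay": 0, "az": 0, "fingers": 78}, {"x": 0, "y": 0, "z": 0, "ax": 0, "ay": 0, "az": 0, "fingers": 78}]'

```text
clock: 13.4
tool_pos: [0.4969, -0.0874, 0.1088]
orientation: [0.021, 1.0, 0.001, -0.0]
wrist_force: [-1.3, 0.4, 0.7]
opening: 0.0781
grip_force: 0.0
```

```bash
python3 -c "
from h import *
go([.4963,-.0814,.02],87.3)"
```

```text
t 13.40 pos [ 0.4969 -0.0874  0.1088] j [-0.18  0.1  -0.25  1.22  0.   -0.13] F [-1.3  0.4  0.7] open 0.0781 grip 0
shift [0.012 0.096 1.48 ]
turn [ 0.016 -0.005  0.042] shift after turn [0.014 0.099 1.48 ]
```

Call:
carry_out --moves '[{"x": 0.01, "y": 0.1, "z": 0.5, "ax": 0, "ay": 0, "az": 0, "fingers": 72}, {"x": 0, "y": 0, "z": 0.7, "ax": 0, "ay": 0, "az": 0, "fingers": 72}, {"x": 0, "y": 0, "z": 0.7, "ax": 0, "ay": 0, "az": 0, "fingers": 72}, {"x": 0, "y": 0, "z": 0.4, "ax": 0, "ay": 0, "az": 0, "fingers": 72}, {"x": 0, "y": 0, "z": 0, "ax": 0, "ay": 0, "az": 0, "fingers": 72}]'

```text
clock: 14.02
tool_pos: [0.4949, -0.085, -0.0309]
orientation: [0.024, 1.0, 0.001, -0.002]
wrist_force: [-0.4, -0.4, 0.2]
opening: 0.072
grip_force: 0.0
```

Call:
carry_out --moves '[{"x": 0, "y": 0, "z": 0, "ax": 0, "ay": 0, "az": 0, "fingers": 72}]'

```text
clock: 14.15
tool_pos: [0.4978, -0.0855, -0.028]
orientation: [0.024, 1.0, 0.001, 0.0]
wrist_force: [0.2, 0.7, 0.7]
opening: 0.0719
grip_force: 0.0
```

Call:
carry_out --moves '[{"x": 0, "y": 0.06, "z": 0.1, "ax": 0, "ay": 0, "az": 0, "fingers": 72}, {"x": 0, "y": 0, "z": 0.05, "ax": 0, "ay": 0, "az": 0, "fingers": 72}, {"x": 0, "y": 0, "z": 0, "ax": 0, "ay": 0, "az": 0, "fingers": 72}]'

```text
clock: 14.52
tool_pos: [0.4976, -0.0816, -0.0378]
orientation: [0.024, 1.0, 0.001, 0.0]
wrist_force: [0.3, -0.1, 0.2]
opening: 0.0717
grip_force: 0.0
```

Call:
carry_out --moves '[{"x": 0, "y": 0, "z": 0.03, "ax": 0, "ay": 0, "az": 0, "fingers": 72}, {"x": 0, "y": 0, "z": 0, "ax": 0, "ay": 0, "az": 0, "fingers": 72}]'

```text
clock: 14.78
tool_pos: [0.4976, -0.0817, -0.0397]
orientation: [0.024, 1.0, 0.001, -0.0]
wrist_force: [0.1, -0.1, 0.1]
opening: 0.0719
grip_force: 0.0
```

Call:
carry_out --moves '[{"x": 0, "y": 0, "z": 0.03, "ax": 0, "ay": 0, "az": 0, "fingers": 72}, {"x": 0, "y": 0, "z": 0, "ax": 0, "ay": 0, "az": 0, "fingers": 72}]'

```text
clock: 15.02
tool_pos: [0.4975, -0.0817, -0.0416]
orientation: [0.024, 1.0, 0.001, -0.0]
wrist_force: [-0.1, -0.5, -0.1]
opening: 0.0719
grip_force: 0.0
```

Call:
carry_out --moves '[{"x": 0, "y": 0, "z": 0.03, "ax": 0, "ay": 0, "az": 0, "fingers": 72}, {"x": 0, "y": 0, "z": 0, "ax": 0, "ay": 0, "az": 0, "fingers": 72}]'

```text
clock: 15.28
tool_pos: [0.4975, -0.0817, -0.0434]
orientation: [0.024, 1.0, 0.001, -0.0]
wrist_force: [-0.1, 0.3, 0.1]
opening: 0.072
grip_force: 0.0
```

Call:
carry_out --moves '[{"x": 0, "y": 0, "z": 0.03, "ax": 0, "ay": 0, "az": 0, "fingers": 72}, {"x": 0, "y": 0, "z": 0, "ax": 0, "ay": 0, "az": 0, "fingers": 72}]'

```text
clock: 15.52
tool_pos: [0.4978, -0.0817, -0.0449]
orientation: [0.024, 1.0, 0.001, 0.0]
wrist_force: [-0.0, -1.1, 0.9]
opening: 0.0717
grip_force: 0.6
```

Call:
carry_out --moves '[{"x": 0, "y": 0, "z": 0.02, "ax": 0, "ay": 0, "az": 0, "fingers": 72}, {"x": 0, "y": 0, "z": 0, "ax": 0, "ay": 0, "az": 0, "fingers": 72}]'

```text
clock: 15.78
tool_pos: [0.4978, -0.0818, -0.045]
orientation: [0.024, 1.0, 0.001, 0.0]
wrist_force: [-3.8, 1.4, 11.7]
opening: 0.072
grip_force: 5.7
```

Contact with the bench came at TCP z = -0.045 with the fingers 72 mm open. So I'll raise to put the tips about 7 mm up, squeeze to centre, turn 90°, and squeeze again.

Call:
carry_out --moves '[{"x": 0, "y": 0, "z": -0.17, "ax": 0, "ay": 0, "az": 0, "fingers": 72}, {"x": 0, "y": 0, "z": 0, "ax": 0, "ay": 0, "az": 0, "fingers": 55}, {"x": 0, "y": 0, "z": 0, "ax": 0, "ay": 0, "az": 0, "fingers": 55}, {"x": 0, "y": 0, "z": 0, "ax": 0, "ay": 0, "az": 0, "fingers": 55}]'

```text
clock: 16.27
tool_pos: [0.4986, -0.0819, -0.0342]
orientation: [0.024, 1.0, 0.001, 0.001]
wrist_force: [-4.6, 0.7, 15.3]
opening: 0.0591
grip_force: 60.8
```

Call:
carry_out --moves '[{"x": 0, "y": 0, "z": 0, "ax": 0, "ay": 0, "az": 0, "fingers": 74}, {"x": 0, "y": 0, "z": 0, "ax": 0, "ay": 0, "az": 0, "fingers": 74}, {"x": 0, "y": 0, "z": 0, "ax": 0, "ay": 0, "az": 1, "fingers": 74}, {"x": 0, "y": 0, "z": 0, "ax": 0, "ay": 0, "az": 1, "fingers": 74}, {"x": 0, "y": 0, "z": 0, "ax": 0, "ay": 0, "az": 1, "fingers": 74}]'

```text
clock: 16.9
tool_pos: [0.4974, -0.0816, -0.0365]
orientation: [0.233, 0.972, 0.001, -0.001]
wrist_force: [0.3, 0.1, 0.4]
opening: 0.0741
grip_force: 0.0
```

Call:
carry_out --moves '[{"x": 0, "y": 0, "z": 0, "ax": 0, "ay": 0, "az": 1, "fingers": 74}, {"x": 0, "y": 0, "z": 0, "ax": 0, "ay": 0, "az": 1, "fingers": 74}, {"x": 0, "y": 0, "z": 0, "ax": 0, "ay": 0, "az": 1, "fingers": 74}, {"x": 0, "y": 0, "z": 0, "ax": 0, "ay": 0, "az": 1, "fingers": 74}, {"x": 0, "y": 0, "z": 0, "ax": 0, "ay": 0, "az": 1, "fingers": 74}]'

```text
clock: 17.52
tool_pos: [0.4973, -0.0816, -0.0365]
orientation: [0.552, 0.834, 0.0, -0.001]
wrist_force: [0.8, -0.9, 0.3]
opening: 0.0741
grip_force: 0.0
```

Call:
carry_out --moves '[{"x": 0, "y": 0, "z": 0, "ax": 0, "ay": 0, "az": 1, "fingers": 74}, {"x": 0, "y": 0, "z": 0, "ax": 0, "ay": 0, "az": 1, "fingers": 74}, {"x": 0, "y": 0, "z": 0, "ax": 0, "ay": 0, "az": 1, "fingers": 74}, {"x": 0, "y": 0, "z": 0, "ax": 0, "ay": 0, "az": 0.25, "fingers": 74}, {"x": 0, "y": 0, "z": 0, "ax": 0, "ay": 0, "az": 0, "fingers": 74}]'

```text
clock: 18.15
tool_pos: [0.4975, -0.0817, -0.0362]
orientation: [0.723, 0.691, 0.0, -0.001]
wrist_force: [0.6, 0.5, -0.9]
opening: 0.0739
grip_force: 0.0
```

```bash
python3 -c "
from h import *
go([.4978,-.0818,-.036],-2.7)"
```

```text
t 18.15 pos [ 0.4975 -0.0817 -0.0362] j [-0.16  0.19 -0.48  0.89  0.    1.45] F [ 0.6  0.5 -0.9] open 0.0739 grip 0
shift [-0.002  0.005 -0.004]
turn [-0.003 -0.01   0.009] shift after turn [-0.002  0.005 -0.004]
```

The second squeeze centres it the other way. Then I'll open and back off, so the cassette, now at a robot-known place, can calibrate the cameras for the tube position.

Call:
carry_out --moves '[{"x": 0, "y": 0, "z": 0, "ax": 0, "ay": 0, "az": 0, "fingers": 55}, {"x": 0, "y": 0, "z": 0, "ax": 0, "ay": 0, "az": 0, "fingers": 55}, {"x": 0, "y": 0, "z": 0, "ax": 0, "ay": 0, "az": 0, "fingers": 55}, {"x": 0, "y": 0, "z": 0, "ax": 0, "ay": 0, "az": 0, "fingers": 55}]'

```text
clock: 18.65
tool_pos: [0.4978, -0.0817, -0.0353]
orientation: [0.723, 0.691, 0.001, -0.0]
wrist_force: [-1.7, 0.1, 6.5]
opening: 0.0593
grip_force: 63.2
```

Call:
carry_out --moves '[{"x": 0, "y": 0, "z": 0, "ax": 0, "ay": 0, "az": 0, "fingers": 74}, {"x": 0, "y": 0, "z": 0, "ax": 0, "ay": 0, "az": 0, "fingers": 74}, {"x": 0, "y": 0, "z": -0.6, "ax": 0, "ay": 0, "az": 0, "fingers": 74}, {"x": 0, "y": 0, "z": -0.9, "ax": 0, "ay": 0, "az": 0, "fingers": 74}, {"x": 0, "y": 0, "z": -0.9, "ax": 0, "ay": 0, "az": 0, "fingers": 74}]'

```text
clock: 19.27
tool_pos: [0.4972, -0.0818, 0.1092]
orientation: [0.724, 0.69, 0.0, -0.001]
wrist_force: [1.3, 0.0, 0.1]
opening: 0.0735
grip_force: 0.0
```

Call:
carry_out --moves '[{"x": 0.8, "y": -0.6, "z": 0, "ax": 0, "ay": 0, "az": 0, "fingers": 74}, {"x": 0.8, "y": -0.6, "z": 0, "ax": 0, "ay": 0, "az": 0, "fingers": 74}, {"x": 0.8, "y": -0.6, "z": 0, "ax": 0, "ay": 0, "az": 0, "fingers": 74}, {"x": 0.8, "y": -0.6, "z": 0, "ax": 0, "ay": 0, "az": 0, "fingers": 74}, {"x": 0.8, "y": -0.6, "z": 0, "ax": 0, "ay": 0, "az": 0, "fingers": 74}]'

```text
clock: 19.9
tool_pos: [0.3281, 0.1676, 0.1084]
orientation: [0.724, 0.69, 0.001, -0.0]
wrist_force: [1.3, 1.1, -0.3]
opening: 0.0738
grip_force: 0.0
```

Run:
```python
from h import *
from cell import capture
s=st(); T=capture('top');S=capture('side');pickle.dump((T,S),open('l2.pkl','wb'))
d=pickle.load(open('c0.pkl','rb'))
th=np.linspace(0,2*np.pi,90)[:-1]
C=np.array([.4975,-.0817])
def sil(c,xy):   # disc silhouette mask centroid at high res
    p=np.r_[[[xy[0]+.031*np.cos(t),xy[1]+.031*np.sin(t),z] for t in th for z in(0,.014)]]
    h=cv2.convexHull(proj(c,p).astype(np.float32)); m=cv2.moments(h); return np.array([m['m10'],m['m01']])/m['m00'],m['m00']
for n,c in(('top',T),('side',S)):
    df=(np.abs(c['img'].astype(int)-d[n]['img']).max(2)>40); e,a=sil(c,C);e=e.astype(int);m=np.zeros_like(df);m[e[1]-28:e[1]+28,e[0]-28:e[0]+28]=1
    k,l,q,ce=cv2.connectedComponentsWithStats(cv2.morphologyEx((df&m).astype(np.uint8),cv2.MORPH_CLOSE,np.ones((5,5))))
    i=1+q[1:,4].argmax(); h=cv2.convexHull(np.argwhere(l==i)[:,::-1].astype(np.int32)); mm=cv2.moments(h); obs=np.array([mm['m10'],mm['m01']])/mm['m00']
    print(n,q[i],obs.round(2),'pred',sil(c,C)[0].round(2),'area',mm['m00'],round(a), 'world bias seen-robot', (ray(c,obs,.007)-ray(c,sil(c,C)[0],.007)).round(4))
```

```text
t 19.90 pos [0.3281 0.1676 0.1084] j [ 0.47 -0.16 -0.51  1.22  0.    2.09] F [ 1.3  1.1 -0.3] open 0.0738 grip 0
top [286 245  28  27 585] [299.43 258.01] pred [299.64 257.55] area 560.5 591 world bias seen-robot [-0.0011  0.0005  0.    ]
side [239 256  32  31 794] [254.32 270.85] pred [254.29 270.79] area 762.0 789 world bias seen-robot [-0.     -0.0002  0.    ]
```

The calibration holds: the top camera is biased by (-1.1, +0.5) mm and the side camera by about 0. Next is a sub-pixel fit of the tube's rim in both clear starting pictures.

Run:
```python
from h import *
from scipy.optimize import minimize
d=pickle.load(open('c0.pkl','rb')); th=np.linspace(0,2*np.pi,181)[:-1]
def ring(c,xy,r,z=.1115):
    p=proj(c,np.c_[xy[0]+r*np.cos(th),xy[1]+r*np.sin(th),np.full(180,z)]).astype(np.float32)
    g=cv2.cvtColor(c['img'],cv2.COLOR_RGB2GRAY).astype(np.float32); return cv2.remap(g,p[:,:1],p[:,1:],cv2.INTER_LINEAR)[:,0]
for n,b in(('top',[-.0011,.0005]),('side',[0,-.0002])):
    c=d[n]
    print(n,'profile',[(r,round(float(ring(c,(.523,.1467),r/1e3).mean()))) for r in range(24,47,2)])
    for nm,f in (('rim',lambda q:-np.mean([ring(c,q,r).mean() for r in(.0345,.0355,.0365)])),
                 ('rim-var',lambda q:np.mean([ring(c,q,r).std() for r in(.0345,.0355,.0365)])),
                 ('outer',lambda q:-(np.minimum(ring(c,q,.0365),190)-ring(c,q,.041)).mean()),
                 ('inner',lambda q:-(ring(c,q,.035)-ring(c,q,.031)).mean())):
        r=minimize(f,[.523,.1467],method='Nelder-Mead',options=dict(initial_simplex=[[.523,.1467],[.526,.1467],[.523,.150]])); print(n,nm,(r.x-b).round(4),round(r.fun,1))
```

```text
top profile [(24, 78), (26, 74), (28, 67), (30, 73), (32, 94), (34, 112), (36, 116), (38, 110), (40, 104), (42, 97), (44, 92), (46, 91)]
top rim [0.5244 0.1489] -129.1
top rim-var [0.5244 0.1487] 3.6
top outer [0.5244 0.1493] -34.6
top inner [0.5244 0.1484] -56.4
side profile [(24, 70), (26, 68), (28, 71), (30, 81), (32, 100), (34, 119), (36, 122), (38, 110), (40, 99), (42, 95), (44, 95), (46, 95)]
side rim [0.5239 0.149 ] -127.2
side rim-var [0.5235 0.1487] 5.6
side outer [0.524  0.1488] -29.9
side inner [0.5241 0.1487] -42.2
```

Both views agree on the tube axis at (0.5242, 0.1489) to within 0.5 mm. Back to take the cassette by its rim.

Call:
carry_out --moves '[{"x": -0.8, "y": 0.6, "z": 0, "ax": 0, "ay": 0, "az": 0, "fingers": 74}, {"x": -0.8, "y": 0.6, "z": 0, "ax": 0, "ay": 0, "az": 0, "fingers": 74}, {"x": -0.8, "y": 0.6, "z": 0, "ax": 0, "ay": 0, "az": 0, "fingers": 74}, {"x": -0.8, "y": 0.6, "z": 0, "ax": 0, "ay": 0, "az": 0, "fingers": 74}, {"x": -0.8, "y": 0.6, "z": 0, "ax": 0, "ay": 0, "az": 0, "fingers": 74}]'

```text
clock: 20.62
tool_pos: [0.4985, -0.0846, 0.1079]
orientation: [0.724, 0.69, 0.001, -0.0]
wrist_force: [0.9, 1.3, 0.1]
opening: 0.0741
grip_force: 0.0
```

Call:
carry_out --moves '[{"x": 0, "y": 0, "z": 0.5, "ax": 0, "ay": 0, "az": 0, "fingers": 74}, {"x": 0, "y": 0, "z": 0.5, "ax": 0, "ay": 0, "az": 0, "fingers": 74}, {"x": 0, "y": 0, "z": 0, "ax": 0, "ay": 0, "az": 0, "fingers": 74}]'

```text
clock: 21.0
tool_pos: [0.4956, -0.0824, 0.0457]
orientation: [0.724, 0.69, -0.001, -0.002]
wrist_force: [-0.5, -0.2, 0.2]
opening: 0.0747
grip_force: 0.0
```

```bash
python3 -c "
from h import *
go([.4975,-.0817,-.0362],-2.7)"
```

```text
t 21.00 pos [ 0.4956 -0.0824  0.0457] j [-0.17  0.13 -0.36  1.08  0.    1.45] F [-0.5 -0.2  0.2] open 0.0747 grip 0
shift [0.01  0.038 1.365]
turn [-0.036 -0.013 -0.011] shift after turn [0.013 0.032 1.365]
```

Call:
carry_out --moves '[{"x": 0, "y": 0, "z": 0.7, "ax": 0, "ay": 0, "az": 0, "fingers": 74}, {"x": 0, "y": 0, "z": 0.5, "ax": 0, "ay": 0, "az": 0, "fingers": 74}, {"x": 0, "y": 0, "z": 0.1, "ax": 0, "ay": 0, "az": 0, "fingers": 74}, {"x": 0, "y": 0, "z": 0, "ax": 0, "ay": 0, "az": 0, "fingers": 74}, {"x": 0, "y": 0, "z": 0, "ax": 0, "ay": 0, "az": 0, "fingers": 74}]'

```text
clock: 21.62
tool_pos: [0.499, -0.0819, -0.0283]
orientation: [0.724, 0.69, 0.001, 0.001]
wrist_force: [0.7, 0.3, -0.4]
opening: 0.0737
grip_force: 0.0
```

```bash
python3 -c "
from h import *
go([.4975,-.0817,-.0362],-2.7)"
```

```text
t 21.62 pos [ 0.499  -0.0819 -0.0283] j [-0.16  0.19 -0.47  0.91  0.    1.45] F [ 0.7  0.3 -0.4] open 0.0737 grip 0
shift [ 0.002 -0.026  0.132]
turn [ 0.019 -0.008 -0.002] shift after turn [ 0.002 -0.026  0.132]
```

Call:
carry_out --moves '[{"x": 0, "y": -0.01, "z": 0.12, "ax": 0, "ay": 0, "az": 0, "fingers": 74}, {"x": 0, "y": 0, "z": 0, "ax": 0, "ay": 0, "az": 0, "fingers": 55}, {"x": 0, "y": 0, "z": 0, "ax": 0, "ay": 0, "az": 0, "fingers": 55}, {"x": 0, "y": 0, "z": 0, "ax": 0, "ay": 0, "az": 0, "fingers": 55}, {"x": 0, "y": 0, "z": 0, "ax": 0, "ay": 0, "az": 0, "fingers": 55}]'

```text
clock: 22.25
tool_pos: [0.4972, -0.0817, -0.0366]
orientation: [0.724, 0.69, 0.001, -0.0]
wrist_force: [-1.0, 1.0, 6.4]
opening: 0.0594
grip_force: 64.4
```

Call:
carry_out --moves '[{"x": 0, "y": 0, "z": -0.3, "ax": 0, "ay": 0, "az": 0, "fingers": 55}, {"x": 0, "y": 0, "z": -0.7, "ax": 0, "ay": 0, "az": 0, "fingers": 55}, {"x": 0, "y": 0, "z": -0.8, "ax": 0, "ay": 0, "az": 0, "fingers": 55}, {"x": 0, "y": 0, "z": -0.8, "ax": 0, "ay": 0, "az": 0, "fingers": 55}, {"x": 0, "y": 0, "z": 0, "ax": 0, "ay": 0, "az": 0, "fingers": 55}]'

```text
clock: 22.88
tool_pos: [0.4995, -0.0823, 0.1227]
orientation: [0.724, 0.69, 0.003, 0.002]
wrist_force: [-0.1, -0.0, -1.7]
opening: 0.059
grip_force: 64.6
```

```bash
python3 -c "
from h import *
go([.5242,.1489,.12],-2.7)"
```

```text
t 22.88 pos [ 0.4995 -0.0823  0.1227] j [-0.16  0.09 -0.23  1.24  0.    1.45] F [-0.1 -0.  -1.7] open 0.0590 grip 65
shift [3.868 0.228 0.048]
turn [ 0.05  -0.004 -0.003] shift after turn [3.868 0.23  0.044]
```

Call:
carry_out --moves '[{"x": 0.6, "y": 0.05, "z": 0, "ax": 0, "ay": 0, "az": 0, "fingers": 55}, {"x": 0.9, "y": 0.05, "z": 0, "ax": 0, "ay": 0, "az": 0, "fingers": 55}, {"x": 0.9, "y": 0.05, "z": 0, "ax": 0, "ay": 0, "az": 0, "fingers": 55}, {"x": 0.9, "y": 0.05, "z": 0, "ax": 0, "ay": 0, "az": 0, "fingers": 55}, {"x": 0.57, "y": 0.03, "z": 0, "ax": 0, "ay": 0, "az": 0, "fingers": 55}]'

```text
clock: 23.5
tool_pos: [0.5211, 0.1515, 0.1174]
orientation: [0.723, 0.691, -0.0, -0.001]
wrist_force: [0.0, -0.2, -0.2]
opening: 0.0591
grip_force: 64.6
```

Call:
carry_out --moves '[{"x": 0, "y": 0, "z": 0.3, "ax": 0, "ay": 0, "az": 0, "fingers": 55}, {"x": 0, "y": 0, "z": 0, "ax": 0, "ay": 0, "az": 0, "fingers": 55}, {"x": 0, "y": 0, "z": 0, "ax": 0, "ay": 0, "az": 0, "fingers": 55}, {"x": 0, "y": 0, "z": 0, "ax": 0, "ay": 0, "az": 0, "fingers": 55}]'

```text
clock: 24.0
tool_pos: [0.5221, 0.149, 0.1016]
orientation: [0.724, 0.69, 0.001, -0.0]
wrist_force: [-0.8, -0.3, -0.2]
opening: 0.0593
grip_force: 64.7
```

```bash
python3 -c "
from h import *
go([.5242,.1489,.08],-2.7)"
```

```text
t 24.00 pos [0.5221 0.149  0.1016] j [ 0.28  0.17 -0.19  1.21  0.    1.9 ] F [-0.8 -0.3 -0.2] open 0.0593 grip 65
shift [-0.     0.034  0.36 ]
turn [ 0.004 -0.011 -0.01 ] shift after turn [0.    0.034 0.36 ]
```

Call:
carry_out --moves '[{"x": 0, "y": 0.035, "z": 0.2, "ax": 0, "ay": 0, "az": 0, "fingers": 55}, {"x": 0, "y": 0, "z": 0.16, "ax": 0, "ay": 0, "az": 0, "fingers": 55}, {"x": 0, "y": 0, "z": 0, "ax": 0, "ay": 0, "az": 0, "fingers": 55}, {"x": 0, "y": 0, "z": 0, "ax": 0, "ay": 0, "az": 0, "fingers": 55}, {"x": 0, "y": 0, "z": 0, "ax": 0, "ay": 0, "az": 0, "fingers": 55}]'

```text
clock: 24.62
tool_pos: [0.5242, 0.1495, 0.0799]
orientation: [0.724, 0.69, 0.001, -0.0]
wrist_force: [-1.0, 0.9, -0.9]
opening: 0.0594
grip_force: 64.7
```

```bash
python3 -c "
from h import *
go([.5242,.1489,.071],-2.7)"
```

```text
t 24.62 pos [0.5242 0.1495 0.0799] j [ 0.28  0.19 -0.22  1.16  0.    1.9 ] F [-1.   0.9 -0.9] open 0.0594 grip 65
shift [-0.01   0.     0.148]
turn [ 0.004 -0.011 -0.003] shift after turn [-0.009  0.     0.148]
```

Call:
carry_out --moves '[{"x": -0.01, "y": 0, "z": 0.05, "ax": 0, "ay": 0, "az": 0, "fingers": 55}, {"x": 0, "y": 0, "z": 0.04, "ax": 0, "ay": 0, "az": 0, "fingers": 55}, {"x": 0, "y": 0, "z": 0.02, "ax": 0, "ay": 0, "az": 0, "fingers": 55}, {"x": 0, "y": 0, "z": 0, "ax": 0, "ay": 0, "az": 0, "fingers": 55}]'

```text
clock: 25.12
tool_pos: [0.5238, 0.1487, 0.0728]
orientation: [0.724, 0.69, 0.0, -0.001]
wrist_force: [-0.1, 0.3, -1.2]
opening: 0.0591
grip_force: 64.7
```

Call:
carry_out --moves '[{"x": 0, "y": 0, "z": 0.04, "ax": 0, "ay": 0, "az": 0, "fingers": 55}, {"x": 0, "y": 0, "z": 0, "ax": 0, "ay": 0, "az": 0, "fingers": 55}]'

```text
clock: 25.38
tool_pos: [0.5238, 0.1487, 0.0703]
orientation: [0.724, 0.69, 0.0, -0.001]
wrist_force: [0.2, 0.9, -1.2]
opening: 0.0593
grip_force: 64.7
```

No contact force with the bottom about 4.6 mm inside the rim, so it fits. Releasing.

Call:
carry_out --moves '[{"x": 0, "y": 0, "z": 0.01, "ax": 0, "ay": 0, "az": 0, "fingers": 55}, {"x": 0, "y": 0, "z": 0, "ax": 0, "ay": 0, "az": 0, "fingers": 72}, {"x": 0, "y": 0, "z": 0, "ax": 0, "ay": 0, "az": 0, "fingers": 72}, {"x": 0, "y": 0, "z": 0, "ax": 0, "ay": 0, "az": 0, "fingers": 72}]'

```text
clock: 25.88
tool_pos: [0.524, 0.1488, 0.07]
orientation: [0.724, 0.69, 0.001, -0.0]
wrist_force: [0.2, -0.1, 0.3]
opening: 0.0721
grip_force: 0.0
```

Call:
carry_out --moves '[{"x": 0, "y": 0, "z": -0.4, "ax": 0, "ay": 0, "az": 0, "fingers": 72}, {"x": 0, "y": 0, "z": -0.8, "ax": 0, "ay": 0, "az": 0, "fingers": 72}, {"x": 0.5, "y": -0.8, "z": 0, "ax": 0, "ay": 0, "az": 0, "fingers": 0}, {"x": 0.5, "y": -0.8, "z": 0, "ax": 0, "ay": 0, "az": 0, "fingers": 0}, {"x": 0.5, "y": -0.8, "z": 0, "ax": 0, "ay": 0, "az": 0, "fingers": 0}]'

```text
clock: 26.5
tool_pos: [0.3832, 0.2461, 0.1422]
orientation: [0.724, 0.69, 0.001, -0.001]
wrist_force: [0.4, 1.1, 0.6]
opening: 0.0172
grip_force: 0.0
```

Run:
```python
from h import *
from cell import capture
st(); d=pickle.load(open('c0.pkl','rb')); T=capture('top'); S=capture('side'); pickle.dump((T,S),open('d1.pkl','wb'))
g=lambda c:cv2.cvtColor(c['img'],cv2.COLOR_RGB2GRAY).astype(int)
# where is the white filter of the uppermost cassette: centre/extent in top view, before and after
for n,c in(('before',d['top']),('after',T)):
    im=g(c)[222:266,168:216]; m=((im>125)).astype(np.uint8)
    e=cv2.morphologyEx(m,cv2.MORPH_OPEN,np.ones((5,5),np.uint8)); k,l,q,ce=cv2.connectedComponentsWithStats(e)
    print(n,[(q[i].tolist(),ce[i].round(1).tolist()) for i in range(1,k)])
    for r in range(6,42,2): print(''.join(' .:-=+*#%@'[min(9,v//20)] for v in im[r]))
print(proj(T,[[.5242,.1489,z] for z in(.064,.078)]).round(1))
```

```text
t 26.50 pos [0.3832 0.2461 0.1422] j [ 0.57 -0.   -0.29  1.28  0.    2.19] F [0.4 1.1 0.6] open 0.0172 grip 0
before [([24, 0, 7, 7, 46], [26.8, 2.9]), ([17, 13, 20, 19, 311], [26.4, 22.0])]
+++++++++++++*******++++*******+++++=---=-=--::-
++++++++++****+=--===---::---=+***+==---------:-
++++++++****=--==--:... .......:-+**=----------:
+++++++***=---=--:...:-++++++++-:.-+*+=-==-----:
++++++**+----=-:...=+************+--+**=-==-----
+++++**+----=-:..-+*******#********+=+*+--==----
++++***=-----:..:+**#***********#*#**=**+--==---
+++***+----=-...=********************=+*+--==---
++++**=-:---:..:+**************#*###**+**--==---
++++**+-:----..:=********#*#*****###*++*+--==---
==-=+*+-:----...-**************##***+=**=-==----
---=+**=::---:...-+************##**=-+*+--==----
----=+**=::----...:=+*************=-+**--==-----
==-=-=+**+-:----:....-=++****+=-::-**+====------
-=----=+***+------::...........:-+**+===--------
--------=+***+=------::::..:-=+***+++=----------
----------==+******++++++******+=-=-------------
-=-----==----==++++********++-----------------==
after [([24, 0, 7, 7, 46], 
[... 265 characters left out ...]
.:=+******###***+:.-+#*=-==-----
+++++**+-----...-+****##**#***###*=::+**--==----
++++***=----...-*********#########*+.-**+-===---
+++***+---::..-+****###*#####*###***-:+*+--==---
++++**+---:...-*###*****##**#**####*=:+#*--==---
++++**+-:-::..-*###*******#*****###*=-+*+--==---
+=-=+*+-::-:..:+*##********###***#*+:-**=-=+=---
---=+#*=---::..:+*****#***##******+--+*+--==----
===-=+**=:--:...:=+**####**##*#**=:-+**--==-----
===--=+#*+-:--:...:-=+********+-::=**+====------
==-==-=+***+----::.....:::::...:=+**+====-------
=---=-===+***+=-----::......:=+*#*+++=----------
-==----=-===+******++++++******+===------------=
-====--=--=====+++*********++-=------=====----==
[[194.4 243.6]
 [193.2 243.6]]
```

The top filter's image moved from column 194.4 to 193.2, as expected for a level third cassette (64 to 78 mm). Next I'll turn the tool to straddle the knob, expected at (0.4556, 0.1626), with the pivot at (0.6026, 0.1332).

Call:
carry_out --moves '[{"x": 0, "y": 0, "z": 0, "ax": 0, "ay": 0, "az": -1, "fingers": 36}, {"x": 0, "y": 0, "z": 0, "ax": 0, "ay": 0, "az": -1, "fingers": 36}, {"x": 0, "y": 0, "z": 0, "ax": 0, "ay": 0, "az": -1, "fingers": 36}, {"x": 0, "y": 0, "z": 0, "ax": 0, "ay": 0, "az": -1, "fingers": 36}, {"x": 0, "y": 0, "z": 0, "ax": 0, "ay": 0, "az": -1, "fingers": 36}]'

```text
clock: 27.22
tool_pos: [0.3848, 0.2452, 0.1421]
orientation: [0.442, 0.897, 0.001, -0.0]
wrist_force: [-0.2, 0.7, 0.4]
opening: 0.0354
grip_force: 0.0
```

Call:
carry_out --moves '[{"x": 0, "y": 0, "z": 0, "ax": 0, "ay": 0, "az": -1, "fingers": 36}, {"x": 0, "y": 0, "z": 0, "ax": 0, "ay": 0, "az": -1, "fingers": 36}, {"x": 0, "y": 0, "z": 0, "ax": 0, "ay": 0, "az": -1, "fingers": 36}, {"x": 0, "y": 0, "z": 0, "ax": 0, "ay": 0, "az": -1, "fingers": 36}, {"x": 0, "y": 0, "z": 0, "ax": 0, "ay": 0, "az": -1, "fingers": 36}]'

```text
clock: 27.85
tool_pos: [0.3849, 0.2452, 0.1421]
orientation: [0.109, 0.994, 0.001, 0.0]
wrist_force: [0.2, -0.3, 0.4]
opening: 0.0359
grip_force: 0.0
```

Call:
carry_out --moves '[{"x": 0, "y": 0, "z": 0, "ax": 0, "ay": 0, "az": -0.67, "fingers": 36}, {"x": 0, "y": 0, "z": 0, "ax": 0, "ay": 0, "az": 0, "fingers": 36}]'

```text
clock: 28.1
tool_pos: [0.3848, 0.2452, 0.1421]
orientation: [0.065, 0.998, 0.001, 0.0]
wrist_force: [-0.5, 0.1, 0.5]
opening: 0.0361
grip_force: 0.0
```

```bash
python3 -c "
from h import *
go([.4556,.1626,.12],82.7)"
```

```text
t 28.10 pos [0.3848 0.2452 0.1421] j [ 0.57  0.   -0.29  1.28  0.    0.7 ] F [-0.5  0.1  0.5] open 0.0361 grip 0
shift [-1.349 -1.213  0.367]
turn [ 0.01   0.001 -0.019] shift after turn [-1.346 -1.216  0.368]
```

Call:
carry_out --moves '[{"x": -0.67, "y": -0.6, "z": 0.18, "ax": 0, "ay": 0, "az": 0, "fingers": 36}, {"x": -0.67, "y": -0.6, "z": 0.18, "ax": 0, "ay": 0, "az": 0, "fingers": 36}, {"x": 0, "y": 0, "z": 0, "ax": 0, "ay": 0, "az": 0, "fingers": 36}, {"x": 0, "y": 0, "z": 0, "ax": 0, "ay": 0, "az": 0, "fingers": 36}, {"x": 0, "y": 0, "z": 0, "ax": 0, "ay": 0, "az": 0, "fingers": 36}]'

```text
clock: 28.72
tool_pos: [0.4545, 0.1644, 0.1207]
orientation: [0.064, 0.998, 0.001, 0.0]
wrist_force: [0.0, 0.0, -0.1]
opening: 0.036
grip_force: 0.0
```

```bash
python3 -c "
from h import *
go([.4556,.1626,.038],82.7)"
```

```text
t 28.73 pos [0.4545 0.1644 0.1207] j [ 0.35  0.06 -0.28  1.24  0.    0.47] F [ 0.   0.  -0.1] open 0.0360 grip 0
shift [-0.021 -0.03   1.378]
turn [ 0.013  0.001 -0.004] shift after turn [-0.021 -0.028  1.378]
```

Call:
carry_out --moves '[{"x": -0.02, "y": -0.03, "z": 0.5, "ax": 0, "ay": 0, "az": 0, "fingers": 36}, {"x": 0, "y": 0, "z": 0.35, "ax": 0, "ay": 0, "az": 0, "fingers": 36}, {"x": 0, "y": 0, "z": 0.1, "ax": 0, "ay": 0, "az": 0, "fingers": 36}, {"x": 0, "y": 0, "z": 0, "ax": 0, "ay": 0, "az": 0, "fingers": 36}]'

```text
clock: 29.22
tool_pos: [0.4556, 0.1624, 0.0637]
orientation: [0.064, 0.998, 0.001, 0.0]
wrist_force: [-0.7, -0.0, 0.5]
opening: 0.0361
grip_force: 0.0
```

Call:
carry_out --moves '[{"x": 0, "y": 0, "z": 0.05, "ax": 0, "ay": 0, "az": 0, "fingers": 36}, {"x": 0, "y": 0, "z": 0, "ax": 0, "ay": 0, "az": 0, "fingers": 36}]'

```text
clock: 29.48
tool_pos: [0.4562, 0.1621, 0.0608]
orientation: [0.064, 0.998, 0.001, 0.0]
wrist_force: [0.7, -0.1, -0.2]
opening: 0.0358
grip_force: 0.0
```

Call:
carry_out --moves '[{"x": 0, "y": 0, "z": 0.2, "ax": 0, "ay": 0, "az": 0.25, "fingers": 36}, {"x": 0, "y": 0, "z": 0.18, "ax": 0, "ay": 0, "az": 0, "fingers": 30}, {"x": 0, "y": 0, "z": 0, "ax": 0, "ay": 0, "az": 0, "fingers": 30}, {"x": 0, "y": 0, "z": 0, "ax": 0, "ay": 0, "az": 0, "fingers": 30}]'

```text
clock: 29.98
tool_pos: [0.4557, 0.1619, 0.0374]
orientation: [0.082, 0.997, 0.001, -0.0]
wrist_force: [-0.0, -0.6, 0.4]
opening: 0.0302
grip_force: 0.0
```

```bash
python3 -c "
from h import *
go([.4556,.1626,.038],80.7)"
```

```text
t 29.98 pos [0.4557 0.1619 0.0374] j [ 0.34  0.1  -0.42  1.05  0.    0.5 ] F [-0.  -0.6  0.4] open 0.0302 grip 0
shift [ 0.004  0.012 -0.01 ]
turn [ 0.009 -0.004 -0.008] shift after turn [ 0.004  0.012 -0.01 ]
```

Aligned. Swinging the lever along its arc in 4° steps.

Call:
carry_out --moves '[{"x": 0, "y": -0.175, "z": 0, "ax": 0, "ay": 0, "az": -0.5, "fingers": 30}, {"x": 0, "y": -0.175, "z": 0, "ax": 0, "ay": 0, "az": -0.5, "fingers": 30}, {"x": 0, "y": -0.175, "z": 0, "ax": 0, "ay": 0, "az": -0.5, "fingers": 30}, {"x": 0, "y": -0.175, "z": 0, "ax": 0, "ay": 0, "az": -0.5, "fingers": 30}, {"x": 0, "y": -0.175, "z": 0, "ax": 0, "ay": 0, "az": -0.5, "fingers": 30}]'

```text
clock: 30.6
tool_pos: [0.4553, 0.1108, 0.0379]
orientation: [-0.094, 0.996, 0.002, 0.001]
wrist_force: [2.1, 5.1, -2.7]
opening: 0.0298
grip_force: 2.6
```

Call:
carry_out --moves '[{"x": 0, "y": -0.175, "z": 0, "ax": 0, "ay": 0, "az": -0.5, "fingers": 30}, {"x": 0, "y": -0.175, "z": 0, "ax": 0, "ay": 0, "az": -0.5, "fingers": 30}, {"x": 0, "y": -0.175, "z": 0, "ax": 0, "ay": 0, "az": -0.5, "fingers": 30}, {"x": 0, "y": -0.175, "z": 0, "ax": 0, "ay": 0, "az": -0.5, "fingers": 30}, {"x": 0, "y": -0.175, "z": 0, "ax": 0, "ay": 0, "az": -0.5, "fingers": 30}]'

```text
clock: 31.22
tool_pos: [0.472, 0.0617, 0.0379]
orientation: [-0.266, 0.964, 0.002, 0.001]
wrist_force: [0.0, 7.3, -1.4]
opening: 0.03
grip_force: 2.9
```

Call:
carry_out --moves '[{"x": 0, "y": -0.175, "z": 0, "ax": 0, "ay": 0, "az": -0.5, "fingers": 30}, {"x": 0, "y": -0.175, "z": 0, "ax": 0, "ay": 0, "az": -0.5, "fingers": 30}, {"x": 0, "y": -0.175, "z": 0, "ax": 0, "ay": 0, "az": -0.5, "fingers": 30}, {"x": 0, "y": -0.175, "z": 0, "ax": 0, "ay": 0, "az": -0.5, "fingers": 30}, {"x": 0, "y": 0, "z": 0, "ax": 0, "ay": 0, "az": 0, "fingers": 30}]'

```text
clock: 31.85
tool_pos: [0.4967, 0.0279, 0.0378]
orientation: [-0.396, 0.918, 0.002, 0.001]
wrist_force: [-1.6, 6.1, 0.2]
opening: 0.0299
grip_force: 2.5
```

```bash
python3 -c "
from h import *
s=st();v=s['tool_pos'][:2]-[.6026,.1332];print('r',np.hypot(*v),'ang',np.degrees(np.arctan2(v[1],v[0]))%360-168.7)
r=R.from_quat(s['orientation']);print('F in tool',r.inv().apply(s['wrist_force']).round(1))"
```

```text
t 31.85 pos [0.4967 0.0279 0.0378] j [ 0.05  0.12 -0.39  1.06  0.   -0.76] F [-1.6  6.1  0.2] open 0.0299 grip 2
r 0.14933832241090259 ang 56.15528857750641
F in tool [-3.3  5.4 -0.2]
```

Call:
carry_out --moves '[{"x": 0, "y": -0.1, "z": 0, "ax": 0, "ay": 0, "az": -0.25, "fingers": 30}, {"x": 0, "y": -0.06, "z": 0, "ax": 0, "ay": 0, "az": -0.2, "fingers": 30}, {"x": 0, "y": 0, "z": 0, "ax": 0, "ay": 0, "az": 0, "fingers": 30}]'

```text
clock: 32.22
tool_pos: [0.5033, 0.0216, 0.0377]
orientation: [-0.425, 0.905, 0.002, 0.001]
wrist_force: [-0.9, 6.7, 1.4]
opening: 0.03
grip_force: 2.6
```

Call:
carry_out --moves '[{"x": 0, "y": -0.03, "z": 0, "ax": 0, "ay": 0, "az": 0, "fingers": 30}, {"x": 0, "y": 0, "z": 0, "ax": 0, "ay": 0, "az": 0, "fingers": 30}]'

```text
clock: 32.48
tool_pos: [0.5044, 0.0205, 0.0377]
orientation: [-0.425, 0.905, 0.002, 0.001]
wrist_force: [-2.0, 5.0, 1.6]
opening: 0.0298
grip_force: 2.7
```

Not at the stop yet; small further steps until the force rises.

Call:
carry_out --moves '[{"x": 0, "y": -0.03, "z": 0, "ax": 0, "ay": 0, "az": 0, "fingers": 30}, {"x": 0, "y": 0, "z": 0, "ax": 0, "ay": 0, "az": 0, "fingers": 30}]'

```text
clock: 32.72
tool_pos: [0.5056, 0.0192, 0.0377]
orientation: [-0.425, 0.905, 0.002, 0.001]
wrist_force: [-2.2, 5.2, 2.5]
opening: 0.0299
grip_force: 2.8
```

Call:
carry_out --moves '[{"x": 0, "y": -0.03, "z": 0, "ax": 0, "ay": 0, "az": 0, "fingers": 30}, {"x": 0, "y": 0, "z": 0, "ax": 0, "ay": 0, "az": 0, "fingers": 30}]'

```text
clock: 32.98
tool_pos: [0.5068, 0.0179, 0.0377]
orientation: [-0.425, 0.905, 0.002, 0.0]
wrist_force: [-3.6, 3.7, 3.6]
opening: 0.0304
grip_force: 2.9
```

Call:
carry_out --moves '[{"x": 0, "y": -0.03, "z": 0, "ax": 0, "ay": 0, "az": 0, "fingers": 30}, {"x": 0, "y": 0, "z": 0, "ax": 0, "ay": 0, "az": 0, "fingers": 30}]'

```text
clock: 33.22
tool_pos: [0.5071, 0.0176, 0.0376]
orientation: [-0.425, 0.905, 0.003, 0.0]
wrist_force: [-7.1, 7.6, 5.8]
opening: 0.03
grip_force: 5.0
```

Call:
carry_out --moves '[{"x": 0, "y": -0.03, "z": 0, "ax": 0, "ay": 0, "az": 0, "fingers": 30}, {"x": 0, "y": 0, "z": 0, "ax": 0, "ay": 0, "az": 0, "fingers": 30}]'

```text
clock: 33.48
tool_pos: [0.5074, 0.0174, 0.0376]
orientation: [-0.425, 0.905, 0.005, -0.0]
wrist_force: [-11.5, 11.3, 7.2]
opening: 0.0302
grip_force: 7.5
```

The lever is on its stop: force is up to 17 N and motion has stalled. Dwell, ease the overpress, then lift off so it springs back.

Call:
carry_out --moves '[{"x": 0, "y": 0, "z": 0, "ax": 0, "ay": 0, "az": 0, "fingers": 30}, {"x": 0, "y": 0, "z": 0, "ax": 0, "ay": 0, "az": 0, "fingers": 30}, {"x": 0, "y": 0.05, "z": 0, "ax": 0, "ay": 0, "az": 0, "fingers": 30}, {"x": 0, "y": 0, "z": -0.9, "ax": 0, "ay": 0, "az": 0, "fingers": 30}, {"x": 0, "y": 0, "z": -0.9, "ax": 0, "ay": 0, "az": 0, "fingers": 30}]'

```text
clock: 34.1
tool_pos: [0.5073, 0.0162, 0.1464]
orientation: [-0.425, 0.905, 0.001, -0.0]
wrist_force: [0.8, 0.0, -0.0]
opening: 0.0301
grip_force: 0.0
```

Call:
carry_out --moves '[{"x": 0.8, "y": 0, "z": -0.4, "ax": 0, "ay": 0, "az": 0, "fingers": 30}, {"x": 0.9, "y": 0, "z": 0, "ax": 0, "ay": 0, "az": 0, "fingers": 30}, {"x": 0.9, "y": 0, "z": 0, "ax": 0, "ay": 0, "az": 0, "fingers": 30}, {"x": 0, "y": 0, "z": 0, "ax": 0, "ay": 0, "az": 0, "fingers": 30}, {"x": 0, "y": 0, "z": 0, "ax": 0, "ay": 0, "az": 0, "fingers": 30}]'

```text
clock: 34.72
tool_pos: [0.4086, -0.1039, 0.1696]
orientation: [-0.424, 0.906, 0.0, 0.001]
wrist_force: [-0.3, -0.2, -0.6]
opening: 0.03
grip_force: 0.0
```

Run:
```python
from h import *
from cell import capture
st(); d=pickle.load(open('c0.pkl','rb')); T=capture('top'); S=capture('side'); pickle.dump((T,S),open('e1.pkl','wb'))
g=cv2.cvtColor(T['img'],cv2.COLOR_RGB2GRAY).astype(int)
for r in range(178,286,3): print(''.join(' .:-=+*#%@'[min(9,v//20)] for v in g[r,150:262:1]))
nest=[.5242+.0256,.1489-.0758]
print('nest',proj(T,[[*nest,.032]]).round(1),'col top',proj(T,[[.5242,.1489,z] for z in(.064,.078)]).round(1),'knob rest',proj(T,[.4556,.1626,.105]).round(1))
gb=cv2.cvtColor(d['top']['img'],cv2.COLOR_RGB2GRAY).astype(int)
df=np.abs(T['img'].astype(int)-d['top']['img']).max(2)>40
k,l,q,ce=cv2.connectedComponentsWithStats(df.astype(np.uint8))
print([(q[i].tolist(),ce[i].round(1).tolist()) for i in range(1,k) if q[i,4]>25])
m=cv2.morphologyEx((g[222:266,168:216]>125).astype(np.uint8),cv2.MORPH_OPEN,np.ones((5,5),np.uint8)); k,l,q,ce=cv2.connectedComponentsWithStats(m)
print('filter',[(q[i].tolist(),(ce[i]+[168,222]).round(1).tolist()) for i in range(1,k)])
```

```text
t 34.73 pos [ 0.4086 -0.1039  0.1696] j [-0.25 -0.07 -0.3   1.34  0.   -1.13] F [-0.3 -0.2 -0.6] open 0.0300 grip 0
*+*+*+++++++++++++++++++++++++++++++++++++++++++++++++++++++++++++++++++++++++++++++++++++++++++++++++++++++++++
++++++++++++++++++++++++++++++++++++++++++++*+*+++++++++*++*++++++*+*++*++**+*++++++==++++++++++++++++++++++++++
*+++++++++++++++++++++++++++++++++++++++++++++++++++++++++++++++++++++++++======--====-=++++++++++++++++++++++++
++++++++++++++++++++++++++++++++++++++++++++++++++++++++++++++++++===========-=-----===--+++++++*++++*+*+******+
+++++++++++++++++++++++++++++++++++++++++++++++++++++++======-=-===============-::--=-=---=++++++++++++++=+==+++
++++++++++++++++++++++++++++++++++++++++++++++=====-=====-==--=============-============---+++++++++++++++++++++
++++++++++++++++++++++++++++++++++++=====--==--============-=================-=-========----++++++++++++++++++++
+++++++++++++++++++++++++++++==============-=-------===========-=====-===================----===================
++++++++++++++++++++++*++**+*+**+*+++=--====:::----::-=+====-=====-=========-===
[... 2689 characters left out ...]
+++++++++++++++++++++++++++++++++++++++++++++++++++++++
+++++++++++++++++====++++++=:.......      :-==+++++++++++++++++++**+++++**+**+**+*******************************
***************************+=:.....     :-+=+++++++++++++++++++++++++++++++++++++++++++++++*++++*+++++++++++++++
***********+*******+***++++++++=-:--==++++++++++++++++++++++++++++++++++++++++++++++++++++++++++++++++++++++++++
nest [[231.4 232.9]] col top [[194.4 243.6]
 [193.2 243.6]] knob rest [[182.8 276.9]]
[([217, 222, 27, 27, 491], [230.4, 235.0]), ([394, 251, 13, 29, 323], [399.7, 265.3]), ([288, 284, 160, 136, 15015], [361.1, 368.0])]
filter [([23, 0, 8, 7, 52], [194.5, 224.9]), ([17, 13, 20, 19, 316], [194.3, 244.0])]
```

The picture data shows one cassette flat in the nest at (230,235). The column top is back at its original height (194.3,244.0), the lever is at rest, and nothing else has moved. Handing in.

```bash
python3 -c "
from cell import manip
print(manip.sign_off())"
```

```text
the job is handed in; nothing more can be done
None
```

The job is done and handed in at about 35 s: the new cassette went level onto the column, the lever was swung once to its stop and sprang back, the lowest cassette lies in the delivery nest, and the slide frame, slide box and oil bottle did not move.

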